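Set up a dry-block heater for a temperature check with logger probes

ROBOT

A 6-joint arm with a two-finger parallel gripper is mounted at the origin on the work surface. World frame = base frame: x ahead of the robot, y to its left, z up, the work surface at z = 0. Lengths are in mm, angles in rad, forces in N, time in s.
With the tool pointing down it reaches from about 300 to 950 mm from the base axis. Payload 3.1 kg.
Tool frame: the origin (TCP) lies at the very end of the fingers, on their centre line; the grasp point (between the pads) lies 19 mm behind it; z points along the fingers, y is the line along which they close (so a half turn about z gives the same grasp; the last joint's range is limited). The gripper opens to 85 mm and grips with 20 to 120 N. Pads are 22 mm wide; open, the fingers measure 114 mm over their backs; the gripper's body (76 mm by 85 mm) begins 54 mm behind the grasp point. The pads swing forward as they close: fully open they stand 13 mm farther back than shut.
Start: joints at [-1.348, 0.308, 1.634, -0, 1.2, -0.07], TCP at [180.369, -598.414, 204.672] pointing down, gripper open.
Joint ranges: [-3.06, 3.06], [-0.79, 1.96], [0.05, 2.63], [-1.19, 4.34], [0.05, 2.64], [-2.94, 2.94]. Speed limits (rad/s): [2.79, 2.79, 3.14, 3.14, 3.14, 3.14].

INTERFACE

Orientations are given as a unit quaternion [w, x, y, z].
In Python, from plant import manip, vision gives the robot as it stands.
- The arm moves only by the shell command python3 -m handwheel 'ROWS'. ROWS is JSON, one flat list of numbers, 7 for each row, row after row: the shift along the tool's x, y, z normalised to -1 to 1, where 1 is 0.1 m, then the turn, a rotation vector about the tool's x, y, z normalised to -1 to 1, where 1 is 2 rad, then the closure in counts, from 0 (fully open) to 255 (shut). A call has 1 to 8 rows; each row shifts and turns the commanded pose from where the row before left it, along the tool's axes as they then stand; what a row does not reach is not made up. A row lasts 1/8 s, in which the tool goes at most 62.5 mm and 10.7 degrees, less where a joint would pass 70% of its speed; a pose out of reach is approached as far as the arm can. A call with a number of a shift or a turn outside -1 to 1 is refused whole. A call with a gripper value outside its range is refused whole. The fingers move at their own pace and stop on an object; the grip force is fixed at half the most. Time passes only in rows, so rows that do not move let the fingers close. It gives the time, the measured TCP pose, the force, the opening and the grip force at its end, in the units of the state.
- manip.sense(): the state, without advancing time (a new reading comes with each control period).
- vision.snapshot(name): name is "scene" or "side" or "wrist"; returns the picture (420x560x3 uint8, red, green, blue); there is no depth.
- vision.camera_params(name): a dict with "fx", "fy", "cx", "cy" (pixels), "rvec" (rotation vector, rad) and "tvec" (3), from world to camera coordinates, as OpenCV has them. Camera axes: x right, y down, z forward; pixel columns grow to the right and rows downward; lengths in mm; the calibration is good to about 2 mm. A picture is of the moment at which its call begins: read the wrist's pose just before it. camera_params takes no time and is no camera call; for the wrist camera it gives the pose at the moment of the call.
- manip.job_done(): hands the job in; it is judged then, once.
The state is a dict: "time": time; "joints": joint angles; "qd": joint speeds; "joint_torque": joint torques, N m; "ee_pos": TCP position; "tcp_rot": TCP orientation; "force": force on the tool from outside, world axes, zero at the start; "moment": the same for the moment, N m; "width": finger opening in mm; "gripper_force": force on a finger pad.
Only numpy, scipy, OpenCV 4.12 (cv2) and the standard library are available. Lean on these libraries where they do the work, as an engineer would, in place of code of your own. Each camera call takes 0.05 s, during which the arm holds its last target. There are 200 camera calls.

TASK

Get the block heater ready for its temperature check: clear every sample jar off the black mat and stand it upright in the shallow steel tray, and lift the cover off the heater to lay it grip up, flat and wholly on the mat. Only then take every logger probe from the rack and push each one fully home in a well of the heater, one probe per well, any wells; last of all flip the heater's toggle lever fully over to on. Leave the other things on the bench alone.

Things in the scene. Friction and masses are not known exactly. Their poses are not given: they have to be found in the camera images.
- heater: Blue dry-block heater, a box 180 x 300 mm and 85 mm high, fixed to the bench, with an aluminium block set flush in its flat top deck. Origin on the bench under the middle of the row of four wells; z up, y along the row, x across it. The box reaches from x = -70 to +110 mm and from y = -120 to +180 mm. The four wells are round, 10 mm wide, 66 mm deep, 45 mm apart, at y = -67.5, -22.5, 22.5 and 67.5 mm, their mouths at 85 mm.
- well0 (a point): Centre of the mouth of well 0 of the heater, level with the deck (85 mm above the bench); 10 mm wide, 66 mm deep, straight down. At the start the cover hides the wells.
- well1 (a point): Centre of the mouth of well 1 of the heater, level with the deck (85 mm above the bench); 10 mm wide, 66 mm deep, straight down.
- well2 (a point): Centre of the mouth of well 2 of the heater, level with the deck (85 mm above the bench); 10 mm wide, 66 mm deep, straight down.
- well3 (a point): Centre of the mouth of well 3 of the heater, level with the deck (85 mm above the bench); 10 mm wide, 66 mm deep, straight down.
- switch (a joint): Toggle lever on the heater's deck, pivoting about the heater's y axis. Off when it leans towards the heater's -x (0 to 0.08 rad at the start), fully over towards +x, on, at 1.0 rad. Stays where it is left; about 1 N at its tip moves it.
- switch_tip (a point): Centre of the 26 mm black ball at the end of the toggle lever. The lever is a 10 mm bar, 60 mm from its pivot to the ball's centre; the pivot lies on the heater at x = 10, y = 150 mm, 107 mm above the bench, on a base 70 x 50 mm that stands 25 mm above the deck. Off, the ball is 29 mm to the -x side of the pivot and 53 mm above it; on, 29 mm to the +x side.
- cover: Loose flat grey cover, 80 x 190 mm plate 12 mm thick, 250 g, at the start lying on the heater's deck over the wells. Origin at the centre of its underside; y along its length. On its middle stands a black bar grip, 14 mm wide (x), 80 mm long (y), from 12 to 46 mm above the underside.
- mat: Black silicone mat, 140 x 250 mm, 3 mm thick, fixed on the bench; the cover's parking place. Origin at the centre of its underside; y along its length.
- jar0: Sample jar of amber glass with white screw cap, 56 mm across (the cap 53 mm), 72 mm tall, 180 g, at the start standing on the mat. Origin at the centre of its underside, z up. One or two jars are present.
- jar1: Sample jar of amber glass with white screw cap, 56 mm across (the cap 53 mm), 72 mm tall, 180 g, at the start standing on the mat. Origin at the centre of its underside, z up. One or two jars are present.
- tray: Shallow steel tray fixed on the bench, 120 x 200 mm outside, walls 4 mm thick and 12 mm high, floor 4 mm thick. Origin at the centre of its underside; y along its length.
- rack: White rack, 60 x 200 mm and 75 mm high, fixed on the bench, with four holes in a row along its y, 45 mm apart, in which the probes stand at the start. Origin at the centre of its underside.
- probe0: Wireless logger probe, 50 g: steel stem 8 mm across, 60 mm long, end tapered, under a white round head 26 mm across, 45 mm tall. Origin at the lower end of the stem, on its axis, z up: shoulder between stem and head at z = 60, top at 105 mm. At the start it stands in the rack, shoulder on the rack's top; fully home in a well, shoulder on the deck. Three or four are present.
- probe1: Wireless logger probe, 50 g: steel stem 8 mm across, 60 mm long, end tapered, under a white round head 26 mm across, 45 mm tall. Origin at the lower end of the stem, on its axis, z up: shoulder between stem and head at z = 60, top at 105 mm. At the start it stands in the rack, shoulder on the rack's top; fully home in a well, shoulder on the deck. Three or four are present.
- probe2: Wireless logger probe, 50 g: steel stem 8 mm across, 60 mm long, end tapered, under a white round head 26 mm across, 45 mm tall. Origin at the lower end of the stem, on its axis, z up: shoulder between stem and head at z = 60, top at 105 mm. At the start it stands in the rack, shoulder on the rack's top; fully home in a well, shoulder on the deck. Three or four are present.
- probe3: Wireless logger probe, 50 g: steel stem 8 mm across, 60 mm long, end tapered, under a white round head 26 mm across, 45 mm tall. Origin at the lower end of the stem, on its axis, z up: shoulder between stem and head at z = 60, top at 105 mm. At the start it stands in the rack, shoulder on the rack's top; fully home in a well, shoulder on the deck. Three or four are present.
- tubestand: Bystander: green tube stand, 70 x 130 mm, 39 mm high. Origin under its centre.
- beaker: Bystander: glass beaker, 64 mm across, 80 mm high. Origin under its centre.
- reagent: Bystander: tall amber reagent bottle, 70 mm across, 130 mm high. Origin under its centre.
- washbottle: Bystander: white wash bottle, 60 mm across, 175 mm high with its spout. Origin under its centre.
- tipbox: Bystander: box of pipette tips, 80 x 105 mm, 54 mm high. Origin under its centre.
- timer: Bystander: white bench timer, 70 x 70 mm, 22 mm high. Origin under its centre.
Not all that is in view belongs to the job. What is shaped like the probe2 but brown, green or purple is not meant.

How it is judged (in metres and radians):
On the way, in this order (a step that is already met when the one before it is completed fails the run):
1. the cover lies flat on the mat (x of cover in the frame of mat between -0.034 and 0.034 m and y of cover in the frame of mat between -0.034 and 0.034 m and z of cover in the frame of mat between -0.002 and 0.008 m and angle between the y axis of cover and the y axis of mat, either way round below 0.36 rad and angle between cover's own z axis and vertical below 0.08 rad and linear speed of cover below 0.03 m/s), for 0.2 s.
2. every probe is fully home in a well ((horizontal distance between probe0 and well0 below 0.005 m or horizontal distance between probe0 and well1 below 0.005 m or horizontal distance between probe0 and well2 below 0.005 m or horizontal distance between probe0 and well3 below 0.005 m) and z of each of probe0, probe1, probe2, probe3 in the frame of heater below 0.03 m and angle between each of probe0, probe1, probe2, probe3's own z axis and vertical below 0.1 rad and linear speed of each of probe0, probe1, probe2, probe3 below 0.03 m/s and (horizontal distance between probe1 and well0 below 0.005 m or horizontal distance between probe1 and well1 below 0.005 m or horizontal distance between probe1 and well2 below 0.005 m or horizontal distance between probe1 and well3 below 0.005 m) and (horizontal distance between probe2 and well0 below 0.005 m or horizontal distance between probe2 and well1 below 0.005 m or horizontal distance between probe2 and well2 below 0.005 m or horizontal distance between probe2 and well3 below 0.005 m) and (horizontal distance between probe3 and well0 below 0.005 m or horizontal distance between probe3 and well1 below 0.005 m or horizontal distance between probe3 and well2 below 0.005 m or horizontal distance between probe3 and well3 below 0.005 m)), for 0.2 s.
3. the toggle lever is flipped on (value of joint switch above 0.8 rad), for 0.1 s.
At the end, for the whole second after the job is handed in: Cover flat, grip up, wholly on the mat (centre within 34 mm along the mat's axes, turned under 0.36 rad); each jar upright on the tray's floor within its walls; each probe upright in a well, its shoulder within 5 mm of the deck; lever beyond 0.8 rad; all at rest (all of step 1 and all of step 2 and value of joint switch above 0.8 rad and x of jar0 in the frame of tray between -0.036 and 0.036 m and y of jar0 in the frame of tray between -0.076 and 0.076 m and z of jar0 in the frame of tray between 0 and 0.009 m and angle between each of jar0, jar1's own z axis and vertical below 0.1 rad and linear speed of each of jar0, jar1 below 0.03 m/s and x of jar1 in the frame of tray between -0.036 and 0.036 m and y of jar1 in the frame of tray between -0.076 and 0.076 m and z of jar1 in the frame of tray between 0 and 0.009 m); the robot touches nothing.
It fails at once if a bystander is pushed more than 40 mm or tipped over (distance of any of tubestand, beaker, reagent, washbottle, tipbox, timer from where it was at the start of the episode above 0.04 m or angle between any of tubestand, beaker, reagent, washbottle, tipbox, timer's own z axis and vertical above 0.6 rad).
Of probe0, probe1, probe2, probe3 only 3 to 4 are there at a start; the rules pass over those that are not, and their reading is None.
Of jar0, jar1 only 1 to 2 are there at a start; the rules pass over those that are not, and their reading is None.
At some moment in a run one of cover, jar0, jar1 may be knocked a few centimetres aside while the robot is not near it.
It also fails if it takes over 210 s, if anything falls off the work surface, if the arm or the gripper's body presses on something with over 40 N, if the wrist force passes 120 N, or if a joint passes its speed limit or range.

## Working session

There is one attempt and no reset: what is moved stays moved. The work goes in short steps, Python scripts to look and compute and a shell command to move; the robot and the scene stay as the last step left them, time stands still between calls to the robot, and variables do not carry over. Pictures are saved under pics/ and viewed, at most 14 in all, crops included, and the job is handed in when it is done.

```bash
ls; mkdir -p pics
python3 - <<'E'
from plant import manip, vision
import cv2
for n in ("scene","side"):
    im=vision.snapshot(n); cv2.imwrite(f"pics/{n}0.png",im[:,:,::-1]); print(n,vision.camera_params(n))
print(manip.sense())
E
```

```text
pics
scene {'fx': 431.99249418166784, 'fy': 431.99249418166784, 'cx': 280.07892288198997, 'cy': 206.78609163905338, 'rvec': array([ 0.75319128,  2.50476209, -1.24081772]), 'tvec': array([ 397.43815126,  -77.48621201, 1393.40339515])}
side {'fx': 402.29253561914425, 'fy': 402.29253561914425, 'cx': 282.59205771480356, 'cy': 203.52429001245906, 'rvec': array([ 2.21389408, -0.19201985,  0.08697366]), 'tvec': array([-505.07596002,  154.5300884 , 1143.61131817])}
{'time': 0.1, 'joints': array([-1.34771707e+00,  3.08928513e-01,  1.63505858e+00,  3.33745362e-06,
        1.19972579e+00, -6.96848063e-02]), 'qd': array([-0.00069008, -0.00226721, -0.00358387,  0.00163234,  0.00176364,
        0.00052713]), 'joint_torque': array([-8.02614213e-04, -4.16408157e+01, -2.77644610e+01, -1.52128487e-04,
        4.07339758e-03, -8.80563846e-06]), 'ee_pos': array([ 180.17931024, -597.61959769,  203.55572346]), 'tcp_rot': array([-1.05711684e-03,  9.89304800e-01,  1.45859137e-01, -7.96781891e-05]), 'force': array([-0.14145658,  0.36448523,  0.02685863]), 'moment': array([-0.00049936,  0.00766859, -0.0202785 ]), 'gripper_force': 0.0, 'width': 85.85988802185747}
```

View pics/scene0.png

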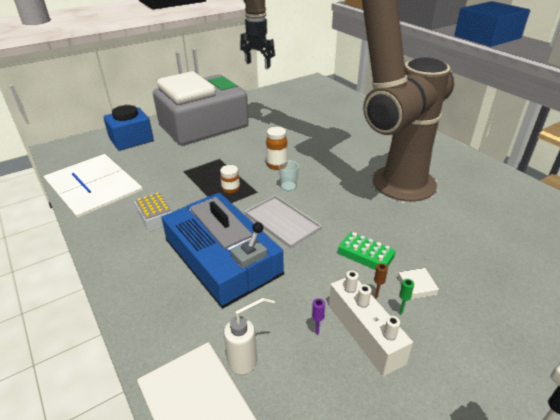

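View pics/side0.png

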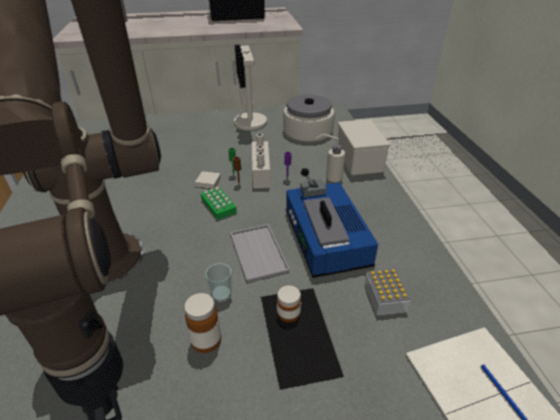

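The scene shows one jar on the mat at scene (230,180) / side (289,303). The look-alike at (277,148) / (203,322) is the larger reagent bottle, off the mat. The white probes are at scene (352,282), (364,296) and (392,328), and the hole near (377,318) is empty. Decoys: brown (381,272), green (406,290), purple (318,310). The grip is at (220,213), the lever ball at (258,227), and the tray at (285,220).

```bash
cat > h.py <<'E'
import numpy as np, cv2
from plant import manip, vision
from scipy.spatial.transform import Rotation as R
def cam(n):
    p=vision.camera_params(n); M=R.from_rotvec(np.ravel(p['rvec'])).as_matrix()
    return p, M, -M.T@np.ravel(p['tvec'])
def ray(c,uv):
    p,M,o=c; d=M.T@np.array([(uv[0]-p['cx'])/p['fx'],(uv[1]-p['cy'])/p['fy'],1.]); return o,d/np.linalg.norm(d)
def plane(c,uv,z):
    o,d=ray(c,uv); return o+d*(z-o[2])/d[2]
def tri(c1,u1,c2,u2):
    o,d=ray(c1,u1); q,e=ray(c2,u2)
    t=np.linalg.lstsq(np.stack([d,-e],1),q-o,rcond=None)[0]
    a,b=o+d*t[0],q+e*t[1]; return (a+b)/2,np.linalg.norm(a-b)
def proj(c,X):
    p,M,o=c; x=M@(np.asarray(X,float)-o); return np.array([p['fx']*x[0]/x[2]+p['cx'],p['fy']*x[1]/x[2]+p['cy']])
def wrist(name):
    s=manip.sense(); c=cam("wrist"); im=vision.snapshot("wrist")[:,:,::-1].copy()
    cv2.imwrite(f"pics/{name}.png",im); return s,c,im
def blobs(mask,amin=20):
    n,l,st,ce=cv2.connectedComponentsWithStats(mask.astype(np.uint8))
    return [(np.round(ce[i],1),st[i]) for i in range(1,n) if st[i][4]>=amin]
def rect(c,cnt,z):
    P=np.array([plane(c,q,z)[:2] for q in cnt.reshape(-1,2)],np.float32)
    return cv2.minAreaRect(P)
def rows(target,yaw=None):
    """shift left in tool axes (units of 0.1 m) to reach a world TCP target; yaw error about tool z to have tool y at angle yaw"""
    s=manip.sense(); M=R.from_quat(np.roll(s['tcp_rot'],-1)).as_matrix()
    print("t",round(s['time'],2),"tcp",s['ee_pos'].round(1),"tool y yaw",round(np.arctan2(M[1,1],M[0,1]),4),"tilt",M[:,2].round(4))
    print("shift units",(M.T@(np.asarray(target)-s['ee_pos'])/100).round(3))
    if yaw is not None:
        v=M.T@np.array([np.cos(yaw),np.sin(yaw),0]); a=np.arctan2(-v[0],v[1])
        a=(a+np.pi/2)%np.pi-np.pi/2; print("turn units (z)",round(a/2,4),"deg",round(np.degrees(a),1))
E
python3 - <<'E'
from h import *
A,B=cam("scene"),cam("side")
sc=cv2.imread("pics/scene0.png");sd=cv2.imread("pics/side0.png")
pts={'jar cap top':((230,172),(289,293)),'grip top':((217,206),(325,204)),'ball':((258,227),(306,172)),'probeA top':((352,275),(260,137)),
 'reagent cap':((277,133),(202,303))}
for k,(u,v) in pts.items():
    X,e=tri(A,u,B,v); print(k,X.round(1),round(e,1))
for nm,c,im in (("scene",A,sc),("side",B,sd)):
    g=im.max(2); m=(g<38).astype(np.uint8)
    m=cv2.morphologyEx(m,cv2.MORPH_OPEN,np.ones((3,3)))
    for ct in cv2.findContours(m,0,2)[0]:
        if cv2.contourArea(ct)>600:
            r=rect(c,ct,3); print(nm,"dark",cv2.boundingRect(ct),r)
for n,u in (("rackholes A",(352,289)),("B",(364,303)),("D",(392,336))): print(n,plane(A,u,75).round(1))
for u in ((247,214),(276,198),(320,222),(292,243)): print("tray",plane(A,u,12).round(1))
E
```

```text
jar cap top [ 480.5 -272.9   68.2] 1.7
grip top [626.1 -47.  142.8] 5.7
ball [598.6  96.  160.6] 4.5
probeA top [502.8 326.5 160. ] 24.5
reagent cap [ 282.8 -313.5  124.8] 4.2
side dark (46, 342, 77, 78) ((45.209007263183594, -399.4866943359375), (144.98873901367188, 185.66452026367188), 26.86220359802246)
side dark (262, 290, 80, 98) ((490.40460205078125, -340.5833740234375), (134.64207458496094, 244.6999969482422), 1.9311373233795166)
side dark (72, 271, 33, 74) ((-25.930625915527344, -170.30838012695312), (52.46651077270508, 276.15997314453125), 27.58165168762207)
side dark (91, 219, 21, 57) ((-20.75020408630371, 59.45745849609375), (40.96808624267578, 272.4691162109375), 16.339496612548828)
side dark (210, 0, 54, 21) ((644.0237426757812, 3166.99951171875), (845.322998046875, 522.220703125), 88.4356918334961)
side dark (107, 0, 39, 136) ((-291.4713134765625, 2278.28271484375), (123.40218353271484, 3126.958984375), 10.27502727508545)
rackholes A [484.4 300.4  75. ]
B [488.9 343.9  75. ]
D [499.  435.7  75. ]
tray [ 506.9 -126.4   12. ]
tray [ 394.6 -145.4   12. ]
tray [353.5  20.3  12. ]
tray [469.1  48.8  12. ]
```

Run:
```python
from h import *
rows([480,-300,300])
```

```text
t 0.1 tcp [ 180.2 -597.6  203.6] tool y yaw -1.278 tilt [-5.0e-04  2.1e-03 -1.0e+00]
shift units [ 3.73  -1.986 -0.96 ]
```

```bash
python3 -m handwheel '[0.466,-0.248,-0.12,0,0,0,0, 0.466,-0.248,-0.12,0,0,0,0, 0.466,-0.248,-0.12,0,0,0,0, 0.466,-0.248,-0.12,0,0,0,0, 0.466,-0.248,-0.12,0,0,0,0, 0.466,-0.248,-0.12,0,0,0,0, 0.466,-0.248,-0.12,0,0,0,0, 0.466,-0.248,-0.12,0,0,0,0]' && python3 -m handwheel '[0,0,0,0,0,0,0,0,0,0,0,0,0,0]'
python3 - <<'E'
from h import *
s,c,im=wrist("w1")
rows([480,-272,300])
print("jar exp",proj(c,[480.5,-272.9,72]),"cam",c[2],c[1][2])
E
```

```text
time: 1.1
ee_pos: [480.8, -299.3, 300.6]
tcp_rot: [-0.0, 0.989, 0.146, -0.0]
force: [0.4, 0.0, 0.2]
width: 85.4
gripper_force: 0.0
time: 1.35
ee_pos: [479.5, -300.7, 300.0]
tcp_rot: [-0.0, 0.989, 0.146, -0.001]
force: [-0.5, -0.2, -0.7]
width: 85.2
gripper_force: 0.0
t 1.4 tcp [ 479.1 -301.1  299.8] tool y yaw -1.2784 tilt [-1.8e-03  5.0e-04 -1.0e+00]
shift units [ 0.093 -0.276 -0.002]
jar exp [260.95629111 164.87872088] cam [ 558.88583466 -277.33991121  467.65291056] [-0.30650817 -0.09225266 -0.94738703]
```

View pics/w1.png

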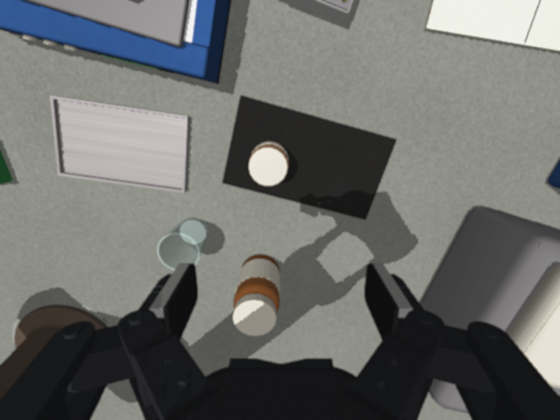

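The wrist view shows the jar cap at (268,164) on the mat, with mat corners at (239,97), (395,140), (366,218) and (223,183). The tray lies at (55..188, 97..190), the beaker at (180,245), and the reagent bottle at (255,300) off the mat. The jar choice is confirmed.

Run:
```python
from h import *
from types import SimpleNamespace
im=cv2.imread("pics/w1.png"); c=cam("wrist")
m=((im.max(2)<40)).astype(np.uint8); m[270:]=0
m=cv2.morphologyEx(m,cv2.MORPH_OPEN,np.ones((3,3)))
for ct in cv2.findContours(m,0,2)[0]:
    if cv2.contourArea(ct)>3000: print("mat",cv2.boundingRect(ct),rect(c,cv2.convexHull(ct),3))
m=(im.min(2)>165).astype(np.uint8); m[:135]=0;m[195:]=0;m[:,:240]=0;m[:,300:]=0
ct=max(cv2.findContours(m,0,2)[0],key=cv2.contourArea)
P=np.array([plane(c,q,72)[:2] for q in ct.reshape(-1,2)],np.float32); print("jar",cv2.minEnclosingCircle(P),P.mean(0), cv2.fitEllipse(P))
for q in ((53,97),(189,116),(186,191),(56,176)): print("tray",plane(c,q,12).round(1))
print("beaker rim",plane(c,(180,246),80).round(1), "reagent top",plane(c,(255,318),130).round(1))
```

```text
mat (250, 121, 125, 97) ((493.21746826171875, -363.2823486328125), (134.57894897460938, 200.87869262695312), 1.6201171875)
jar ((480.3915710449219, -282.4030456542969), 25.937519073486328) [ 480.81735 -280.60306] ((480.40118408203125, -282.3714904785156), (50.29021072387695, 50.87240219116211), 105.7581787109375)
tray [476.7  44.   12. ]
tray [ 507.8 -150.7   12. ]
tray [ 392.5 -168.3   12. ]
tray [357.3  33.6  12. ]
beaker rim [ 332.5 -192.1   80. ] reagent top [ 282.1 -323.6  130. ]
```

```bash
python3 -m handwheel '[0.03,-0.09,0.3,0,0,0,0, 0.03,-0.09,0.3,0,0,0,0,0.012,-0.005,0.4,0,0,0,0, 0,0,0.5,0,0,0,0, 0,0,0.5,0,0,0,0, 0,0,0.5,0,0,0,0, 0,0,0.2,0,0,0,0, 0,0,0.04,0,0,0,0]';  python3 - <<'E'
from h import *
rows([480.4,-282.4,25])
c=cam("scene");B=cam("side")
im=vision.snapshot("scene")[:,:,::-1]
from h import cam
E
```

```text
time: 2.4
ee_pos: [478.7, -281.0, 24.2]
tcp_rot: [-0.002, 0.989, 0.145, -0.002]
force: [0.5, 0.4, 0.4]
width: 85.1
gripper_force: 0.0
t 2.4 tcp [ 478.7 -281.    24.2] tool y yaw -1.2803 tilt [-0.0045  0.0029 -1.    ]
shift units [ 0.012  0.019 -0.008]
```

```bash
python3 -m handwheel '[0,0,0,0,0,0,255, 0,0,0,0,0,0,255, 0,0,0,0,0,0,255, 0,0,0,0,0,0,255, 0,0,0,0,0,0,255, 0,0,-0.3,0,0,0,255, 0,0,-0.4,0,0,0,255, 0,0,-0.4,0,0,0,255]';  python3 - <<'E'
from h import *
rows([434,-60,60])
E
```

```text
time: 3.45
ee_pos: [481.3, -280.8, 137.9]
tcp_rot: [0.0, 0.989, 0.146, -0.0]
force: [-0.1, -0.6, -1.8]
width: 50.6
gripper_force: 77.6
t 3.45 tcp [ 481.3 -280.8  137.9] tool y yaw -1.2778 tilt [-1.e-04 -0.e+00 -1.e+00]
shift units [ 0.185 -2.251  0.779]
```

```bash
python3 -m handwheel '[0.031,-0.375,0,0,0,0,255,0.031,-0.375,0,0,0,0,255,0.031,-0.375,0,0,0,0,255,0.031,-0.375,0.1,0,0,0,255,0.031,-0.375,0.2,0,0,0,255,0.03,-0.376,0.3,0,0,0,255,0,0,0.18,0,0,0,255, 0,0,0,0,0,0,255]';  python3 - <<'E'
from h import *
rows([434,-60,27])
E
```

```text
time: 4.45
ee_pos: [432.7, -59.4, 57.8]
tcp_rot: [-0.0, 0.989, 0.147, -0.001]
force: [1.0, -0.5, -0.2]
width: 50.7
gripper_force: 77.8
t 4.45 tcp [432.7 -59.4  57.8] tool y yaw -1.2767 tilt [-2.9e-03  6.0e-04 -1.0e+00]
shift units [0.011 0.01  0.308]
```

```bash
python3 -m handwheel '[0,0,0.1,0,0,0,255,0,0,0.1,0,0,0,255,0,0,0.08,0,0,0,255,0,0,0.03,0,0,0,255,0,0,0,0,0,0,255]'; python3 -m handwheel '[0,0,0,0,0,0,0,0,0,0,0,0,0,0,0,0,0,0,0,0,0,0,0,0,0,0,0,0,0,0,-0.2,0,0,0,0,0,0,-0.6,0,0,0,0,0,0,-0.6,0,0,0,0,0,0,-0.6,0,0,0,0]'
python3 - <<'E'
from h import *
rows([600,-110,330])
E
```

```text
time: 5.08
ee_pos: [434.5, -60.6, 30.0]
tcp_rot: [-0.0, 0.989, 0.146, -0.001]
force: [-7.8, 0.5, 22.2]
width: 51.0
gripper_force: 82.5
time: 6.08
ee_pos: [433.9, -60.1, 229.3]
tcp_rot: [-0.0, 0.989, 0.146, -0.0]
force: [1.3, 0.2, 0.1]
width: 85.3
gripper_force: 0.0
t 6.08 tcp [433.9 -60.1 229.3] tool y yaw -1.278 tilt [-1.e-04  0.e+00 -1.e+00]
shift units [ 1.446  0.957 -1.007]
```

```bash
python3 -m handwheel '[0.33,0.2,-0.25,0,0,0,0,0.33,0.2,-0.25,0,0,0,0,0.33,0.2,-0.25,0,0,0,0,0.33,0.2,-0.25,0,0,0,0,0.33,0.1,0,0,0,0,0]'; python3 -m handwheel '[0,0,0,0,0,-0.085,0,0,0,0,0,0,-0.085,0,0,0,0,0,0,-0.085,0,0,0,0,0,0,-0.085,0,0,0,0,0,0,-0.085,0,0,0,0,0,0,-0.085,0,0,0,0,0,0,-0.085,0,0,0,0,0,0,-0.085,0]' ; python3 -m handwheel '[0,0,0,0,0,0,0]'
python3 - <<'E'
from h import *
rows([600,-110,330])
s,c,im=wrist("w2"); print(s['joints'].round(2))
E
```

```text
time: 6.7
ee_pos: [621.0, -99.8, 330.4]
tcp_rot: [0.001, 0.989, 0.145, 0.002]
force: [0.5, -0.2, 1.0]
width: 85.3
gripper_force: 0.0
time: 7.7
ee_pos: [618.1, -98.7, 326.9]
tcp_rot: [-0.001, 0.675, 0.737, -0.0]
force: [-1.0, -0.2, 0.5]
width: 85.4
gripper_force: 0.0
time: 7.82
ee_pos: [618.1, -98.7, 327.0]
tcp_rot: [-0.0, 0.678, 0.735, -0.0]
force: [1.3, 1.2, 0.3]
width: 85.1
gripper_force: 0.0
t 7.83 tcp [618.1 -98.7 327. ] tool y yaw 0.08 tilt [-1.e-03  2.e-04 -1.e+00]
shift units [-0.098 -0.189 -0.029]
[-0.23  0.23  1.49  0.    1.43 -0.31]
```

View pics/w2.png

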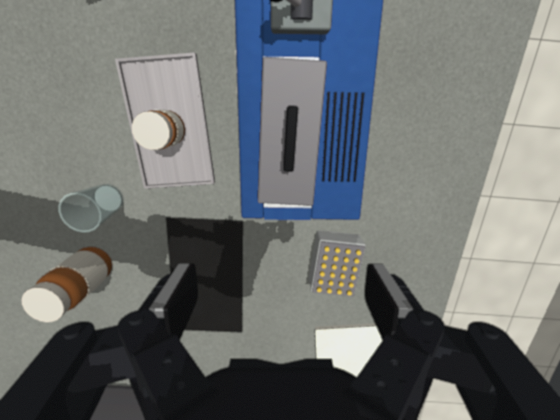

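The jar stands upright in the tray at (155,130). The grip is at (290,138), the cover at (260..325, 58..207), and the mat at (168..243, 217..330), now clear. The tip box is at (340,268) and the lever base is at the top.

Run:
```python
from h import *
im=cv2.imread("pics/w2.png"); c=cam("wrist")
d=(im.max(2)<45).astype(np.uint8)
def big(m,box):
    x0,y0,x1,y1=box; k=np.zeros_like(m); k[y0:y1,x0:x1]=m[y0:y1,x0:x1]
    return cv2.convexHull(max(cv2.findContours(k,0,2)[0],key=cv2.contourArea))
print("grip top",rect(c,big(d,(275,95,305,180)),131))
print("mat",rect(c,big((im.max(2)<38).astype(np.uint8),(160,205,250,345)),3))
g=(abs(im.max(2).astype(int)-im.min(2))<22)&(im.max(2)>85)&(im.max(2)<160)
print("cover",rect(c,big(g.astype(np.uint8),(255,50,328,212)),97))
hsv=cv2.cvtColor(im,cv2.COLOR_BGR2HSV); b=((hsv[...,0]>100)&(hsv[...,0]<125)&(hsv[...,1]>140)).astype(np.uint8)
h=big(b,(220,40,390,225)); print("blue hull",cv2.approxPolyDP(h,4,True).reshape(-1,2).tolist())
for q in ((168,218),(243,219),(242,331),(166,330)): print(plane(c,q,3).round(1))
```

```text
grip top ((625.8170776367188, -52.60804748535156), (12.261054992675781, 75.60801696777344), 1.2529782056808472)
mat ((478.40447998046875, -360.08984375), (166.78964233398438, 289.482177734375), 0.6133473515510559)
cover ((626.3489379882812, -53.29109191894531), (78.19416046142578, 189.40560913085938), 1.2815145254135132)
blue hull [[377, 40], [358, 217], [243, 216], [237, 40]]
[ 425.4 -219.6    3. ]
[ 559.6 -210.8    3. ]
[ 567.  -458.3    3. ]
[ 410.8 -468.3    3. ]
```

```bash
python3 - <<'E'
from h import *
rows([626.0,-53,103],0.022)
E
python3 -m handwheel '[0.0,0,0,0,0,0.029,0]'
python3 - <<'E'
from h import *
rows([626.0,-53,103],0.022)
E
```

```text
t 7.88 tcp [618.1 -98.7 327.2] tool y yaw 0.0791 tilt [-8.e-04  2.e-04 -1.e+00]
shift units [0.449 0.116 2.242]
turn units (z) 0.0286 deg 3.3
time: 8.0
ee_pos: [618.2, -98.7, 327.3]
tcp_rot: [-0.0, 0.7, 0.714, -0.0]
force: [0.0, 1.0, 0.3]
width: 85.5
gripper_force: 0.0
t 8.0 tcp [618.2 -98.7 327.3] tool y yaw 0.0196 tilt [-5.e-04  1.e-04 -1.e+00]
shift units [0.455 0.088 2.243]
turn units (z) -0.0012 deg -0.1
```

```bash
python3 -m handwheel '[0.15,0.03,0.3,0,0,0,0, 0.15,0.03,0.3,0,0,0,0,0.15,0.028,0.3,0,0,0,0,0.005,0,0.4,0,0,0,0,0,0,0.4,0,0,0,0,0,0,0.3,0,0,0,0,0,0,0.15,0,0,0,0,0,0,0.09,0,0,0,0]';  python3 -m handwheel '[0,0,0,0,0,0,0,0,0,0,0,0,0,255, 0,0,0,0,0,0,255, 0,0,0,0,0,0,255, 0,0,0,0,0,0,255,0,0,0,0,0,0,255,0,0,0,0,0,0,255,0,0,-0.1,0,0,0,255]'
python3 - <<'E'
from h import *
rows([493,-340,103],0.026)
E
```

```text
time: 9.0
ee_pos: [626.1, -53.1, 103.2]
tcp_rot: [-0.0, 0.699, 0.715, -0.0]
force: [-0.4, 0.3, 0.3]
width: 85.4
gripper_force: 0.0
time: 10.0
ee_pos: [624.8, -52.9, 112.8]
tcp_rot: [-0.001, 0.699, 0.716, -0.001]
force: [-1.4, -0.3, 0.0]
width: 0.1
gripper_force: 0.0
t 10.0 tcp [624.8 -52.9 112.8] tool y yaw 0.024 tilt [-2.7e-03  4.0e-04 -1.0e+00]
shift units [-2.839 -1.386  0.1  ]
turn units (z) -0.001 deg -0.1
```

The gripper closed on nothing, so I'll look again.

```bash
python3 -m handwheel '[0,0,-0.2,0,0,0,255,0,0,-0.5,0,0,0,0,-0.1,0,-0.5,0,0,0,0,-0.2,0,-0.5,0,0,0,0,-0.2,0,-0.4,0,0,0,0,0,0,0,0,0,0,0]'
python3 - <<'E'
from h import *
s,c,im=wrist("w3"); rows([626,-53,103])
E
```

```text
time: 10.75
ee_pos: [629.8, -104.9, 330.5]
tcp_rot: [0.005, 0.699, 0.715, 0.003]
force: [-0.2, 0.6, -0.6]
width: 85.2
gripper_force: 0.0
t 10.8 tcp [ 628.2 -103.8  327.1] tool y yaw 0.0229 tilt [ 0.0054 -0.001  -1.    ]
shift units [ 0.51  -0.023  2.24 ]
```

View pics/w3.png

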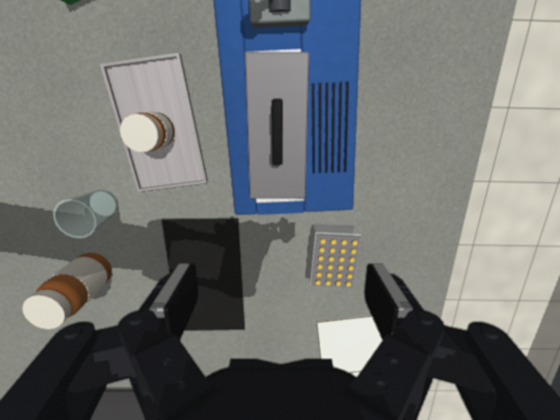

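Run:
```python
from h import *
im=cv2.imread("pics/w3.png"); c=cam("wrist")
def big(m,box):
    x0,y0,x1,y1=box; k=np.zeros_like(m); k[y0:y1,x0:x1]=m[y0:y1,x0:x1]
    return cv2.convexHull(max(cv2.findContours(k,0,2)[0],key=cv2.contourArea))
d=(im.max(2)<45).astype(np.uint8)
print("grip top",rect(c,big(d,(262,85,292,170)),131))
g=(abs(im.max(2).astype(int)-im.min(2))<22)&(im.max(2)>85)&(im.max(2)<160)
print("cover",rect(c,big(g.astype(np.uint8),(241,45,311,203)),97))
```

```text
grip top ((623.4989624023438, -51.11634063720703), (11.204047203063965, 75.0654067993164), 1.3327839374542236)
cover ((623.671142578125, -50.821922302246094), (77.48585510253906, 188.02459716796875), 1.2477738857269287)
```

```bash
python3 -m handwheel '[0.17,-0.01,0.3,0,0,0,0, 0.17,-0.01,0.3,0,0,0,0,0.17,-0.014,0.3,0,0,0,0,0.005,0,0.4,0,0,0,0,0,0,0.4,0,0,0,0,0,0,0.3,0,0,0,0,0,0,0.15,0,0,0,0,0,0,0.1,0,0,0,0]';  python3 -m handwheel '[0,0,0,0,0,0,0,0,0,0,0,0,0,150]';  python3 - <<'E'
from h import *
rows([625,-52,101])
s,c,im=wrist("w4");sd=vision.snapshot("side")[:,:,::-1]
cv2.imwrite("pics/s4.png",cv2.resize(sd[130:290,240:400],(640,640)))
print(manip.sense()['width'])
E
```

```text
time: 11.8
ee_pos: [621.8, -51.1, 97.4]
tcp_rot: [-0.001, 0.698, 0.716, -0.001]
force: [0.4, -0.8, 0.3]
width: 85.7
gripper_force: 0.0
time: 12.05
ee_pos: [623.7, -51.8, 100.0]
tcp_rot: [0.001, 0.699, 0.716, 0.001]
force: [-0.7, 0.2, 0.6]
width: 70.0
gripper_force: 0.0
t 12.05 tcp [623.7 -51.8 100. ] tool y yaw 0.024 tilt [ 2.4e-03 -4.0e-04 -1.0e+00]
shift units [-0.002  0.013 -0.009]
55.654922711948984
```

View pics/s4.png

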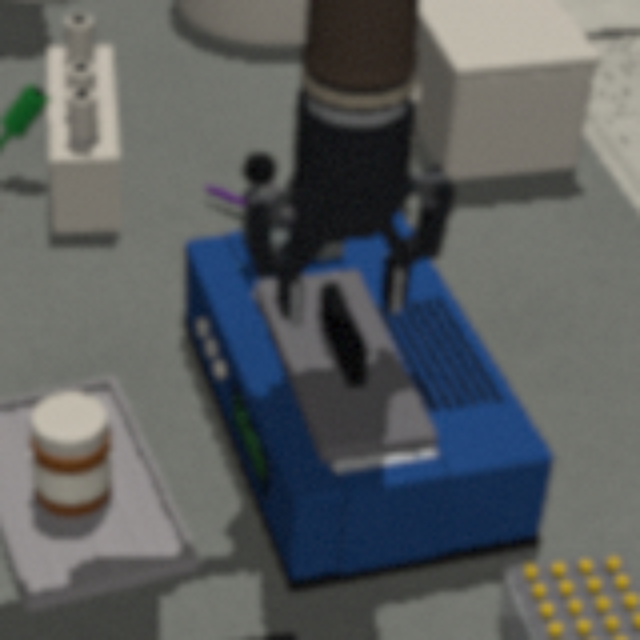

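Run:
```python
from h import *
A,B=cam("scene"),cam("side")
for n,X in (("tcp",[623.7,-51.8,100]),("grip top +40",[622.6,-11,131]),("grip -40",[624.4,-91,131]),("fingers L",[596,-52,105]),("fingers R",[651,-52,105])):
    u=proj(B,X); print(n,u.round(1),"crop",((u-[240,130])*4).round(0),"scene",proj(A,X).round(0))
c=cam("wrist"); print("wrist tcp",proj(c,[623.7,-51.8,100]).round(1),c[2].round(1))
sc=vision.snapshot("scene")[:,:,::-1]; cv2.imwrite("pics/sc4.png",np.hstack([cv2.resize(sc[160:280,150:300],(400,320)),cv2.resize(cv2.imread("pics/w4.png"),(400,320))]))
```

```text
tcp [324.7 217.5] crop [339. 350.] scene [220. 218.]
grip top +40 [321.4 200. ] crop [325. 280.] scene [227. 217.]
grip -40 [329.4 217.6] crop [357. 350.] scene [211. 201.]
fingers L [315.2 217.2] crop [301. 349.] scene [229. 213.]
fingers R [334.4 215. ] crop [377. 340.] scene [210. 220.]
wrist tcp [279.8 244.4] [621.9  29.8 267.9]
```

View pics/sc4.png

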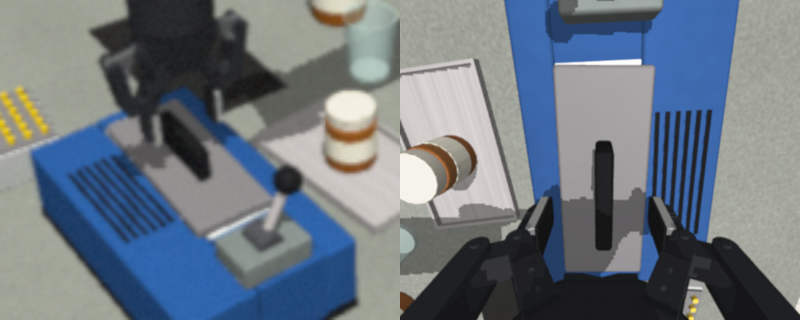

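Both views show the fingers straddling the grip, with tips that look about 15 mm higher than computed. I'll close in small steps and watch the width.

```bash
python3 -m handwheel '[0,0,0,0,0,0,190,0,0,0,0,0,0,190,0,0,0,0,0,0,190]'; python3 -m handwheel '[0,0,0,0,0,0,215,0,0,0,0,0,0,215]'
python3 - <<'E'
from h import *
sd=vision.snapshot("side")[:,:,::-1];sc=vision.snapshot("scene")[:,:,::-1]
cv2.imwrite("pics/s5.png",np.hstack([cv2.resize(sd[150:250,275:375],(400,400)),cv2.resize(sc[160:260,170:270],(400,400))]))
E
```

```text
time: 12.58
ee_pos: [622.6, -51.6, 98.7]
tcp_rot: [0.0, 0.699, 0.716, 0.0]
force: [-0.2, 0.2, 0.0]
width: 22.1
gripper_force: 0.0
time: 12.82
ee_pos: [623.1, -51.7, 98.9]
tcp_rot: [0.0, 0.699, 0.716, 0.0]
force: [1.6, 0.3, 1.0]
width: 13.8
gripper_force: 9.8
```

View pics/s5.png

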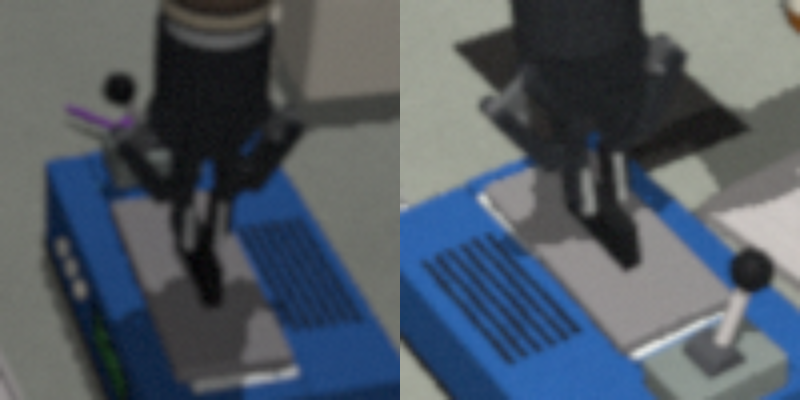

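The grip is held only at its top edge, so I'll open, lower, and watch the force.

```bash
python3 -m handwheel '[0,0,0,0,0,0,150,0,0,0,0,0,0,150,0,0,0.05,0,0,0,150,0,0,0.03,0,0,0,150]'; python3 -m handwheel '[0,0,0.03,0,0,0,190,0,0,0,0,0,0,190]';python3 -m handwheel '[0,0,0,0,0,0,205,0,0,0,0,0,0,205]'
python3 - <<'E'
from h import *
rows([623,-52,100])
sd=vision.snapshot("side")[:,:,::-1];sc=vision.snapshot("scene")[:,:,::-1]
cv2.imwrite("pics/s6.png",np.hstack([cv2.resize(sd[150:250,275:375],(400,400)),cv2.resize(sc[160:260,170:270],(400,400))]))
E
```

```text
time: 13.42
ee_pos: [622.0, -51.6, 90.0]
tcp_rot: [-0.0, 0.699, 0.716, -0.0]
force: [0.1, 0.2, 0.2]
width: 35.4
gripper_force: 0.0
time: 13.68
ee_pos: [622.2, -51.6, 87.1]
tcp_rot: [-0.0, 0.699, 0.716, -0.0]
force: [0.2, 0.6, -0.4]
width: 22.2
gripper_force: 0.0
time: 13.92
ee_pos: [622.8, -51.7, 87.9]
tcp_rot: [0.0, 0.699, 0.716, 0.0]
force: [-0.0, 0.7, 0.1]
width: 16.6
gripper_force: 0.0
t 13.93 tcp [622.8 -51.7  87.9] tool y yaw 0.0239 tilt [ 4.e-04 -0.e+00 -1.e+00]
shift units [-0.003  0.002 -0.121]
```

View pics/s6.png

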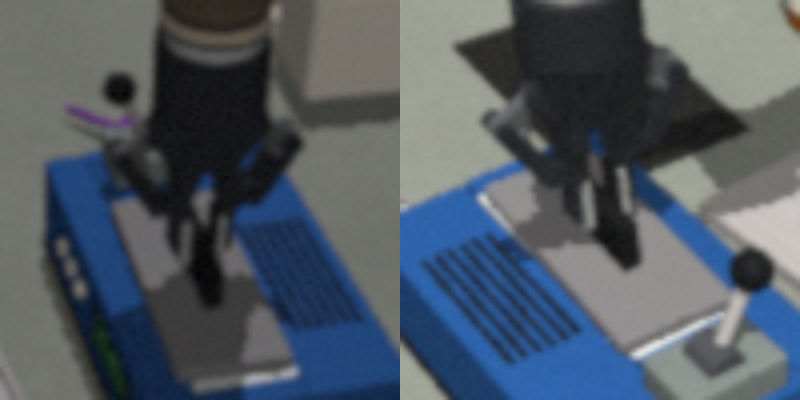

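Run:
```python
from h import *
A,B=cam("scene"),cam("side")
for u,v in (((226.3,213.8),(321.3,213.8)),((217,217),(330.5,212.5))): print([np.round(q,1) for q in tri(A,u,B,v)])
# grip top near end/far end as seen: side end bottom, scene
print("grip near-end (-y) side / scene corners"); 
print(tri(A,(226.5+1,226.5-2),B,(320,198)))
```

```text
[array([611.1, -45.6, 110.8]), np.float64(7.2)]
[array([637.2, -46. , 112. ]), np.float64(7.5)]
grip near-end (-y) side / scene corners
(array([627.3531747 ,   8.54288629, 122.57995766]), np.float64(6.704852437210445))
```

```bash
python3 -m handwheel '[0,0,0.03,0,0,0,205,0,0,0,0,0,0,205]';python3 -m handwheel '[0,0,0.03,0,0,0,205,0,0,0,0,0,0,205]'; python3 -m handwheel '[0,0,0.02,0,0,0,205,0,0,0,0,0,0,205]'
```

```text
time: 14.28
ee_pos: [622.2, -51.6, 84.3]
tcp_rot: [-0.0, 0.699, 0.716, -0.0]
force: [0.6, 0.3, -0.6]
width: 16.8
gripper_force: 0.0
time: 14.52
ee_pos: [622.2, -51.6, 81.3]
tcp_rot: [-0.0, 0.699, 0.716, -0.0]
force: [-0.1, -0.2, -0.6]
width: 16.6
gripper_force: 0.0
time: 14.78
ee_pos: [622.4, -51.6, 79.4]
tcp_rot: [-0.0, 0.699, 0.716, -0.0]
force: [-0.0, 0.9, -0.5]
width: 16.6
gripper_force: 0.0
```

```bash
python3 -m handwheel '[0,0,0,0,0,0,255,0,0,0,0,0,0,255,0,0,0,0,0,0,255]';python3 -m handwheel '[0,0,-0.1,0,0,0,255,0,0,-0.2,0,0,0,255,0,0,-0.3,0,0,0,255,0,0,0,0,0,0,255]'
python3 - <<'E'
from h import *
rows([493,-340,100],0.026)
E
```

```text
time: 15.15
ee_pos: [622.6, -51.6, 79.7]
tcp_rot: [0.0, 0.699, 0.716, 0.0]
force: [0.4, -0.1, -0.4]
width: 12.9
gripper_force: 60.7
time: 15.65
ee_pos: [626.0, -52.2, 144.2]
tcp_rot: [0.004, 0.699, 0.716, 0.003]
force: [1.7, 0.4, -1.9]
width: 12.7
gripper_force: 60.5
t 15.65 tcp [626.  -52.2 144.2] tool y yaw 0.0241 tilt [ 0.0087 -0.0013 -1.    ]
shift units [-2.845 -1.403  0.435]
turn units (z) -0.001 deg -0.1
```

```bash
python3 -m handwheel '[-0.41,-0.2,0,0,0,0,255,-0.41,-0.2,0,0,0,0,255,-0.41,-0.2,0,0,0,0,255,-0.41,-0.2,0,0,0,0,255,-0.41,-0.2,0,0,0,0,255,-0.41,-0.2,0.2,0,0,0,255,-0.405,-0.2,0.3,0,0,0,255,0,0,0.2,0,0,0,255]'; python3 -m handwheel '[0,0,0.3,0,0,0,255,0,0,0.2,0,0,0,255,0,0,0,0,0,0,255]'
python3 - <<'E'
from h import *
rows([493,-341,-1],0.026)
A=cam("side"); sd=vision.snapshot("side")[:,:,::-1]; cv2.imwrite("pics/s7.png",cv2.resize(sd[250:420,200:400],(800,600)))
E
```

```text
time: 16.65
ee_pos: [487.1, -343.6, 67.8]
tcp_rot: [-0.001, 0.7, 0.714, -0.0]
force: [-0.5, 0.7, -1.5]
width: 13.0
gripper_force: 60.2
time: 17.02
ee_pos: [487.9, -339.2, 17.3]
tcp_rot: [-0.003, 0.698, 0.716, -0.0]
force: [0.0, 0.2, -1.4]
width: 12.7
gripper_force: 60.2
t 17.02 tcp [ 487.9 -339.2   17.3] tool y yaw 0.0248 tilt [-0.004   0.0035 -1.    ]
shift units [-0.019  0.051  0.183]
turn units (z) -0.0006 deg -0.1
```

View pics/s7.png

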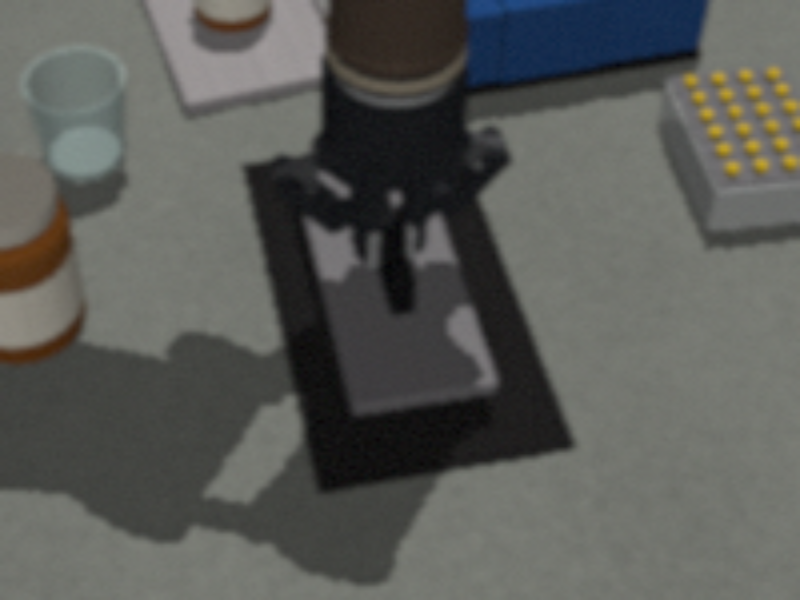

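The cover hovers well over the mat (mat corners in the crop at (245,165), (475,185), (573,445), (320,490)). Setting it down.

```bash
python3 -m handwheel '[0,0.03,0.08,0,0,0,255,0,0,0.06,0,0,0,255,0,0,0,0,0,0,255]'; python3 -m handwheel '[0,0,0.04,0,0,0,255,0,0,0,0,0,0,255]';python3 -m handwheel '[0,0,0.02,0,0,0,255,0,0,0,0,0,0,255]'
```

```text
time: 17.45
ee_pos: [492.3, -341.1, 5.5]
tcp_rot: [-0.0, 0.698, 0.716, -0.0]
force: [-0.1, -0.2, -0.8]
width: 13.1
gripper_force: 60.3
time: 17.7
ee_pos: [492.2, -341.2, 1.4]
tcp_rot: [-0.0, 0.699, 0.715, -0.0]
force: [-0.3, -0.6, -1.6]
width: 13.1
gripper_force: 60.3
time: 17.95
ee_pos: [492.3, -341.3, -0.5]
tcp_rot: [-0.0, 0.699, 0.716, -0.0]
force: [-1.1, 0.3, -1.5]
width: 12.7
gripper_force: 60.3
```

```bash
python3 -m handwheel '[0,0,0.02,0,0,0,255,0,0,0.01,0,0,0,255,0,0,0,0,0,0,255]'; python3 -m handwheel '[0,0,0,0,0,0,150,0,0,0,0,0,0,150,0,0,0,0,0,0,150,0,0,0,0,0,0,150]';python3 -m handwheel '[0,0,-0.1,0,0,0,150,0,0,-0.3,0,0,0,150,0,0,-0.5,0,0,0,150,0,0,-0.5,0,0,0,150,0,0,-0.5,0,0,0,150,0,0,-0.5,0,0,0,150,0,0,-0.5,0,0,0,150,0,0,0,0,0,0,150]'
python3 - <<'E'
from h import *
A,B=cam("scene"),cam("side")
sd=vision.snapshot("side")[:,:,::-1].copy(); cv2.imwrite("pics/side8.png",sd)
sc=vision.snapshot("scene")[:,:,::-1].copy(); cv2.imwrite("pics/scene8.png",sc)
g=(abs(sd.max(2).astype(int)-sd.min(2))<22)&(sd.max(2)>60)
k=np.zeros(sd.shape[:2],np.uint8); k[295:375,265:335]=g[295:375,265:335]*1
m=(sd.max(2)<42).astype(np.uint8)*0
cv2.imwrite("pics/c8.png",np.hstack([cv2.resize(sd[270:400,240:360],(400,433)),cv2.resize(sc[255:385,300:420],(400,433))]))
rows([490,350,250])
E
```

```text
time: 18.32
ee_pos: [492.7, -341.6, -2.3]
tcp_rot: [0.0, 0.699, 0.716, -0.0]
force: [-2.2, 1.2, 5.3]
width: 13.0
gripper_force: 61.4
time: 18.82
ee_pos: [492.4, -341.3, -3.5]
tcp_rot: [-0.0, 0.699, 0.716, -0.0]
force: [-1.1, 0.3, -0.3]
width: 35.3
gripper_force: 0.0
time: 19.82
ee_pos: [495.2, -343.5, 293.9]
tcp_rot: [0.006, 0.699, 0.716, 0.001]
force: [0.2, -0.2, -0.2]
width: 34.8
gripper_force: 0.0
t 19.93 tcp [ 492.6 -341.4  287.9] tool y yaw 0.024 tilt [ 0.0016 -0.0013 -1.    ]
shift units [6.914 0.14  0.37 ]
```

View pics/c8.png

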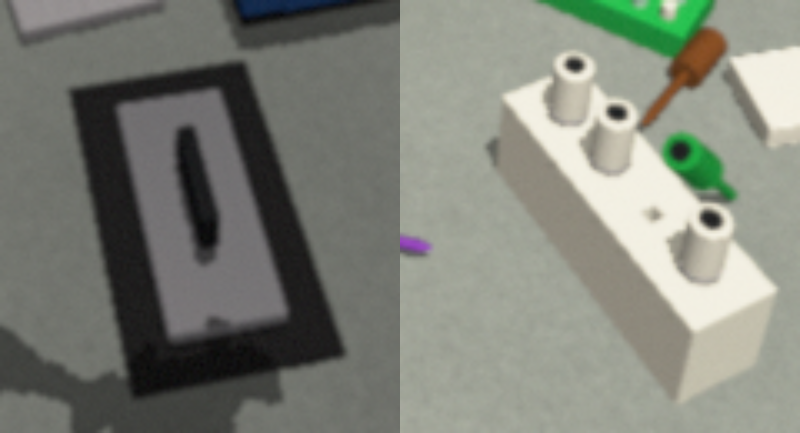

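The cover lies flat within the mat. There are three white probes in the rack, with the empty hole at crop (653,213). The brown, green and purple decoys lie or stand beside it. Moving to the rack.

```bash
python3 -m handwheel '[0.56,0.01,0,0,0,0,130,0.56,0.01,0,0,0,0,130,0.56,0.01,0,0,0,0,130,0.56,0.01,0,0,0,0,130,0.56,0.01,0,0,0,0,130,0.56,0.01,0,0,0,0,130,0.56,0.01,0,0,0,0,130,0.56,0.01,0,0,0,0,130]'; python3 -m handwheel '[0.56,0.01,0,0,0,0,130,0.56,0.01,0,0,0,0,130,0.56,0.01,0,0,0,0,130,0.56,0.01,0,0,0,0,130,0,0,0,0,0,0.067,130,0,0,0,0,0,0,130,0,0,0,0,0,0,130]'
python3 - <<'E'
from h import *
s,c,im=wrist("w9"); rows([490,370,200],-0.11)
E
```

```text
time: 20.92
ee_pos: [488.0, 108.3, 284.5]
tcp_rot: [-0.001, 0.699, 0.716, -0.001]
force: [-0.3, 0.0, 0.5]
width: 41.4
gripper_force: 0.0
time: 21.8
ee_pos: [487.7, 329.9, 285.3]
tcp_rot: [-0.0, 0.745, 0.668, -0.001]
force: [-0.1, 0.2, 1.1]
width: 41.6
gripper_force: 0.0
t 21.85 tcp [488.  329.8 285.8] tool y yaw -0.1096 tilt [-1.4e-03 -9.0e-04 -1.0e+00]
shift units [ 0.403 -0.023  0.858]
turn units (z) 0.0002 deg 0.0
```

View pics/w9.png

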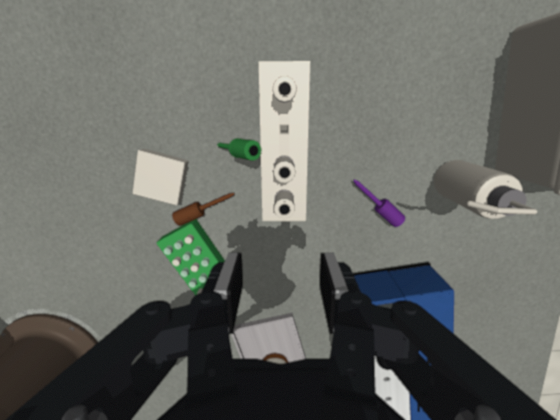

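Probe tops with dark dots are at (285,88), (285,172) and (285,208), and the empty hole is at (284,129). The green decoy lies close to the rack at (243,150), brown is at (200,208) and purple at (385,208).

```bash
cat >> h.py <<'E'
def dot(im,uv,r=9,thr=75):
    x,y=map(int,uv); w=im[y-r:y+r+1,x-r:x+r+1].max(2).astype(float); k=np.clip(thr+30-w,0,None)*(w<thr+30)
    yy,xx=np.mgrid[-r:r+1,-r:r+1]; return np.array([x+(k*xx).sum()/k.sum(),y+(k*yy).sum()/k.sum()])
E
python3 - <<'E'
from h import *
im=cv2.imread("pics/w9.png"); c=cam("wrist")
print("cam",c[2].round(1))
D=[dot(im,u) for u in ((285,88),(284,172),(284,208))]
P=np.array([plane(c,u,120) for u in D]); print(np.round(D,1),P.round(1), "spac",np.linalg.norm(np.diff(P,axis=0),axis=1).round(1))
k=np.zeros(im.shape[:2],np.uint8); k[50:235,245:325]=(im.min(2)>140)[50:235,245:325]
ct=max(cv2.findContours(k,0,2)[0],key=cv2.contourArea); print("rack",rect(c,ct,75), cv2.approxPolyDP(cv2.convexHull(ct),5,True).reshape(-1,2).tolist())
for q in ((259,61),(310,61),(262,221),(307,221),(284,129)): print(q,plane(c,q,75).round(1))
E
```

```text
cam [497.8 411.1 453.5]
[[284.3  88.4]
 [284.2 172.2]
 [284.  209. ]] [[503.3 429.9 120. ]
 [493.7 340.6 120. ]
 [488.8 295.9 120. ]] spac [89.8 45. ]
rack ((496.0359802246094, 362.97857666015625), (201.32447814941406, 61.825958251953125), 83.80384063720703) [[308, 60], [306, 219], [263, 221], [258, 61]]
(259, 61) [477.8 465.2  75. ]
(310, 61) [537.  458.7  75. ]
(262, 221) [455.4 266.2  75. ]
(307, 221) [517.4 259.4  75. ]
(284, 129) [498.7 385.6  75. ]
```

Run:
```python
from h import *
rows([488.8,295.9,66],-0.108)
```

```text
t 21.85 tcp [488.  329.8 285.8] tool y yaw -0.1096 tilt [-1.4e-03 -9.0e-04 -1.0e+00]
shift units [-0.334  0.048  2.198]
turn units (z) -0.0008 deg -0.1
```

```bash
python3 -m handwheel '[-0.167,0.024,0.3,0,0,0,130,-0.167,0.024,0.4,0,0,0,130,0,0,0.3,0,0,0,130,0,0,0.1,0,0,0,130,0,0,0,0,0,0,130]'
python3 - <<'E'
from h import *
rows([488.8,295.9,66],-0.108)
s,c,im=wrist("w10")
print(proj(c,[488.8,295.9,120]))
cv2.imwrite("pics/w10c.png",im[120:420,130:430])
E
```

```text
time: 22.48
ee_pos: [489.5, 296.6, 176.6]
tcp_rot: [-0.0, 0.745, 0.667, -0.0]
force: [0.2, 0.4, 0.9]
width: 42.0
gripper_force: 0.0
t 22.48 tcp [489.5 296.6 176.6] tool y yaw -0.1103 tilt [-7.e-04 -3.e-04 -1.e+00]
shift units [-0.007 -0.005  1.106]
turn units (z) -0.0012 deg -0.1
[279.18144754 214.81224514]
```

View pics/w10c.png

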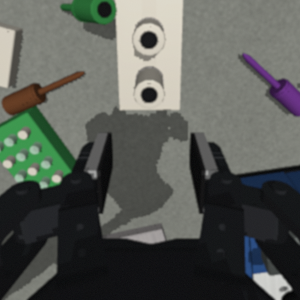

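```bash
python3 -m handwheel '[-0.007,-0.005,0.3,0,0,0,130,0,0,0.3,0,0,0,130,0,0,0.2,0,0,0,130,0,0,0.15,0,0,0,130,0,0,0,0,0,0,130]'; python3 -m handwheel '[0,0,0.1,0,0,0,130,0,0,0.05,0,0,0,130,0,0,0,0,0,0,130]'
python3 - <<'E'
from h import *
s,c,im=wrist("w11")
cv2.imwrite("pics/w11c.png",np.hstack([im[120:420,130:430],cv2.resize(vision.snapshot("scene")[250:370,310:430,::-1],(300,300))]))
E
```

```text
time: 23.15
ee_pos: [488.8, 296.4, 81.6]
tcp_rot: [-0.0, 0.745, 0.667, -0.0]
force: [-0.0, -0.4, -0.1]
width: 41.9
gripper_force: 0.0
time: 23.52
ee_pos: [488.6, 296.3, 66.4]
tcp_rot: [-0.0, 0.745, 0.667, -0.0]
force: [-0.1, 0.0, -0.1]
width: 41.7
gripper_force: 0.0
```

View pics/w11c.png

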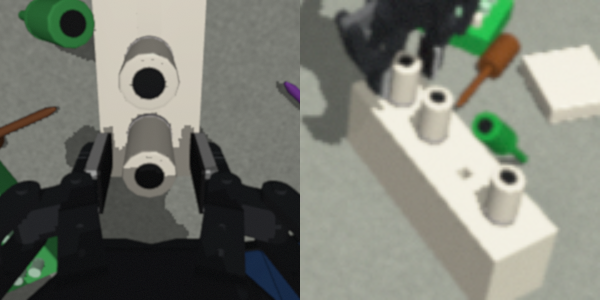

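The probe sits centred between the fingers (dot at crop (149,175)), with tips well down the head. From here I'll work from numbers only, since the picture allowance is used up. Closing on the probe.

```bash
cat >> h.py <<'E'
def hand(zoff=53.6,thr=60):
    "probe held: dot in wrist view -> axis in world xy, and offset from TCP"
    s=manip.sense(); c=cam("wrist"); im=vision.snapshot("wrist")[:,:,::-1].copy()
    return s,c,im
E
python3 - <<'E'
from h import *
im=cv2.imread("pics/w11.png"); c=cam("wrist"); u=dot(im,(279,295),14,45); print("dot",u.round(2),plane(c,u,120).round(2))
E
python3 -m handwheel '[0,0,0,0,0,0,200,0,0,0,0,0,0,255,0,0,0,0,0,0,255]';python3 - <<'E'
from h import *
s,c,im=wrist("w12"); print(s['ee_pos'].round(1)); u=dot(im,(279,295),14,45); print("dot",u.round(2),plane(c,u,120).round(2))
E
python3 -m handwheel '[0,0,-0.1,0,0,0,255,0,0,-0.3,0,0,0,255,0,0,-0.5,0,0,0,255,0,0,-0.5,0,0,0,255,0,0,-0.5,0,0,0,255,0,0,0,0,0,0,255,0,0,0,0,0,0,255]';python3 - <<'E'
from h import *
s,c,im=wrist("w13"); u=dot(im,(279,295),14,45); print("dot",u.round(2),plane(c,u,s['ee_pos'][2]+53.6).round(2),s['ee_pos'])
rows([630,-50,256],0.022)
E
```

```text
dot [278.78 296.2 ] [488.78 296.21 120.  ]
time: 24.0
ee_pos: [489.2, 296.6, 67.2]
tcp_rot: [0.0, 0.745, 0.667, 0.0]
force: [-0.7, 0.1, 2.9]
width: 24.1
gripper_force: 59.0
[489.2 296.6  67.2]
dot [280.42 295.72] [489.68 296.25 120.  ]
time: 24.92
ee_pos: [488.3, 296.1, 256.2]
tcp_rot: [-0.0, 0.745, 0.667, -0.0]
force: [0.5, 1.2, -1.5]
width: 23.9
gripper_force: 59.7
dot [280.47 295.67] [488.97 296.35 309.83] [488.31489932 296.0740548  256.2349566 ]
t 24.98 tcp [487.7 295.8 255.1] tool y yaw -0.11 tilt [-0.0028 -0.0014 -1.    ]
shift units [-3.281  1.794 -0.008]
turn units (z) -0.066 deg -7.6
```

```bash
python3 -m handwheel '[-0.48,0.22,0,0,0,0,255,-0.48,0.22,0,0,0,0,255,-0.48,0.22,0,0,0,0,255,-0.48,0.22,0,0,0,0,255,-0.48,0.22,0,0,0,0,255,-0.48,0.22,0,0,0,0,255,-0.48,0.22,0,0,0,0,255,-0.48,0.22,0,0,0,0,255]'; python3 -m handwheel '[0,0,0,0,0,-0.066,255,0,0,0,0,0,0,255,0,0,0,0,0,0,255]'
python3 - <<'E'
from h import *
s,c,im=wrist("w14"); rows([626,-100,256],0.022)
u=dot(im,(280,295),14,45); print("dot",u.round(2))
g=im.max(2); k=np.zeros(g.shape,np.uint8); k[20:290,200:360]=(g<60)[20:290,200:360]
for ce,st in blobs(k,15): print(ce,st.tolist(),plane(c,ce,85).round(1))
E
```

```text
time: 25.98
ee_pos: [620.5, -105.9, 253.7]
tcp_rot: [-0.002, 0.745, 0.667, -0.001]
force: [-0.2, -0.7, -0.3]
width: 24.1
gripper_force: 59.7
time: 26.35
ee_pos: [620.7, -103.9, 255.0]
tcp_rot: [-0.001, 0.7, 0.714, -0.001]
force: [-0.3, -0.2, -0.1]
width: 24.4
gripper_force: 59.7
t 26.4 tcp [ 621.  -103.8  255.5] tool y yaw 0.0215 tilt [-2.e-03  6.e-04 -1.e+00]
shift units [ 0.037  0.051 -0.005]
turn units (z) -0.0002 deg -0.0
dot [280.63 295.6 ]
[354.7 131. ] [352, 79, 6, 108, 202] [702.3 -44.7  85. ]
[330.6 135.6] [330, 81, 3, 107, 186] [675.8 -50.3  85. ]
[338.6 131.8] [337, 80, 4, 107, 190] [684.4 -46.   85. ]
[346.6 133.6] [345, 80, 4, 107, 196] [693.6 -47.7  85. ]
[224.7 256.2] [200, 236, 42, 54, 1369] [ 550.8 -204.6   85. ]
[253.7 271.3] [248, 251, 11, 39, 189] [ 588.  -225.9   85. ]
[307.6 271.8] [303, 252, 10, 38, 190] [ 658.8 -225.1   85. ]
[328.4 275.8] [320, 260, 19, 30, 322] [ 686.5 -230.5   85. ]
[280.8 286.9] [269, 284, 24, 6, 109] [ 624.1 -248.9   85. ]
```

Run:
```python
from h import *
im=cv2.imread("pics/w14.png"); c=cam("wrist")
g=cv2.cvtColor(im,cv2.COLOR_BGR2GRAY)
bh=cv2.morphologyEx(g,cv2.MORPH_BLACKHAT,np.ones((21,21)))
k=np.zeros(g.shape,np.uint8); k[10:250,240:325]=(bh>40)[10:250,240:325]
for ce,st in blobs(k,6): print(ce,st.tolist(),plane(c,ce,85).round(1),g[int(ce[1]),int(ce[0])])
print([proj(c,[622,y,85]).round(0).tolist() for y in (-120,-75,-30,15)])
```

```text
[283.9  73.1] [279, 68, 11, 11, 105] [622.1  13.   85. ] 78
[285.5 117.4] [281, 112, 10, 11, 90] [625.  -31.7  85. ] 140
[287.3 157.9] [283, 154, 10, 9, 78] [628.3 -76.3  85. ] 99
[288.5 195.1] [284, 191, 10, 9, 67] [ 631.  -120.9   85. ] 126
[269.5 212.8] [267, 209, 6, 8, 40] [ 608.4 -144.    85. ] 133
[288.3 227.9] [260, 215, 59, 25, 848] [ 632.1 -163.5   85. ] 81
[[281.0, 194.0], [282.0, 157.0], [283.0, 116.0], [284.0, 71.0]]
```

```bash
cat >> h.py <<'E'
def wells(c,im,z=85,n0=(626.6,-54.0),d=(-.0663,.9978)):
    "measured wells by blackhat near the expected spots, line fit with 45 mm pitch"
    g=cv2.cvtColor(im,cv2.COLOR_BGR2GRAY); bh=cv2.morphologyEx(g,cv2.MORPH_BLACKHAT,np.ones((21,21)))
    out={}
    for i,y in enumerate((-67.5,-22.5,22.5,67.5)):
        u=proj(c,[n0[0]+d[0]*y,n0[1]+d[1]*y,z])
        for ce,st in blobs(bh>40,40):
            if np.hypot(*(ce-u))<9 and st[4]<260 and st[2]<19 and st[3]<19: out[i]=plane(c,ce,z)[:2]
    return out
def align(i,off,W,top=53.6):
    s,c,im=wrist("al"); w=wells(c,im); u=dot(im,(280,295),14,45)
    P=plane(c,u,s['ee_pos'][2]+top)[:2]; print("wells",{k:v.round(1).tolist() for k,v in w.items()},"dot",u.round(1),"P",P.round(1),"P-ee",(P-s['ee_pos'][:2]).round(2))
    T=np.r_[s['ee_pos'][:2]+np.asarray(W)-P,off]; print("target",T.round(1)); rows(T,0.022)
E
python3 - <<'E'
from h import *
align(0,150,(631.07,-121.2))
E
```

```text
wells {0: [630.4, -120.9], 1: [627.6, -76.4], 2: [625.0, -31.6], 3: [622.0, 12.9]} dot [280.6 295.6] P [ 621.7 -103.5] P-ee [0.71 0.28]
target [ 630.4 -121.5  150. ]
t 26.45 tcp [ 621.2 -103.7  256. ] tool y yaw 0.022 tilt [-1.2e-03  4.0e-04 -1.0e+00]
shift units [-0.18   0.089  1.06 ]
turn units (z) 0.0 deg 0.0
```

```bash
python3 -m handwheel '[-0.09,0.045,0.3,0,0,0,255,-0.09,0.045,0.3,0,0,0,255,0,0,0.3,0,0,0,255,0,0,0.16,0,0,0,255,0,0,0,0,0,0,255,0,0,0,0,0,0,255]'
python3 - <<'E'
from h import *
align(0,138,(630.8,-121.1))
im=cv2.imread("pics/al.png"); c=cam("wrist"); s=manip.sense()
P=np.array([630.8,-121.1])
print("well px",proj(c,[630.8,-121.1,85]).round(1),"stem tip px",proj(c,[*(s['ee_pos'][:2]+[.7,.3]),s['ee_pos'][2]-51.4]).round(1))
g=cv2.cvtColor(im,cv2.COLOR_BGR2GRAY); u=proj(c,[630.8,-121.1,90]).astype(int)
print(u); print(g[u[1]-24:u[1]+30:2,u[0]-20:u[0]+21:2])
E
```

```text
time: 27.2
ee_pos: [632.1, -122.4, 152.2]
tcp_rot: [0.001, 0.699, 0.715, 0.001]
force: [0.2, -0.1, -0.2]
width: 24.5
gripper_force: 59.7
wells {1: [627.8, -76.3], 2: [624.8, -31.8]} dot [280.6 295.6] P [ 632.6 -122. ] P-ee [0.45 0.36]
target [ 630.3 -121.5  138. ]
t 27.25 tcp [ 632.4 -122.5  152.6] tool y yaw 0.0223 tilt [ 3.1e-03 -8.0e-04 -1.0e+00]
shift units [ 0.011 -0.021  0.145]
turn units (z) 0.0001 deg 0.0
well px [277.9 207.7] stem tip px [280.6 215.7]
[277 209]
[[235 234 233 233 234 233 230 230 230 232 234 234 232 231 237 238 238 236
  235 233 234]
 [236 234 232 233 234 233 230 230 230 232 234 235 233 231 236 238 237 236
  234 233 234]
 [236 234 231 232 234 232 230 229 230 231 234 235 232 231 235 238 238 236
  234 234 234]
 [235 234 232 232 233 233 230 229 230 231 234 234 232 231 235 238 237 236
  234 234 234]
 [235 234 232 232 233 233 231 229 230 231 233 235 232 231 235 238 237 235
  234 233 234]
 [235 234 232 232 233 233 230 229 230 231 233 235 232 231 235 238 237 235
  234 233 234]
 [234 235 232 232 233 232 230 229 229 231 233 235 232 230 234 238 237 235
  233 233 234]
 [
[... 1078 characters left out ...]
4 226 188 178 145 142 144 104  87  97 101  95 157 236 236 233
  230 232 232]
 [231 209 188 178 145 145 143 144 144 104  86  95 101  97 156 237 236 233
  230 232 232]
 [230 186 145 144 144 146 143 144 143 101  78  81  96  98 150 237 236 233
  230 231 231]
 [226 179 147 145 145 145 144 144 142  95  78  80  94  93 136 230 230 233
  230 230 232]
 [179 149 147 144 144 144 144 144 141  96  77  81  82  80  95 152 181 232
  230 230 232]
 [146 148 149 144 144 144 144 141 131 102  92  97  99  98 102 132 170 233
  231 231 232]
 [144 148 148 145 144 140 125 107 104 110 119 134 136 130 119 111 115 167
  180 185 224]
 [144 146 147 145 135 109 114 134 140 133 135 137 139 139 138 143 141 124
  111 132 220]]
```

```bash
python3 -m handwheel '[0.011,-0.017,0.06,0,0,0,255,0,0,0.04,0,0,0,255,0,0,0,0,0,0,255]'
python3 - <<'E'
from h import *
s,c,im=wrist("al2"); print(s['ee_pos'].round(1))
u=proj(c,[630.8,-121.1,88]).astype(int); print(u)
g=cv2.cvtColor(im,cv2.COLOR_BGR2GRAY); print(g[u[1]-12:u[1]+20:2,u[0]-14:u[0]+15])
E
```

```text
time: 27.62
ee_pos: [628.8, -121.2, 140.1]
tcp_rot: [-0.0, 0.699, 0.715, -0.0]
force: [-0.7, -0.0, -0.6]
width: 24.2
gripper_force: 59.7
[ 628.8 -121.2  140.1]
[282 215]
[[234 234 233 233 232 230 230 230 230 230 231 231 233 233 235 235 235 234
  232 231 232 233 236 238 239 237 237 237 236]
 [233 234 234 233 232 231 230 229 229 230 231 232 233 234 235 236 235 234
  232 231 231 234 236 238 238 238 237 236 235]
 [233 234 234 233 232 231 230 230 230 231 230 229 227 224 224 226 229 230
  231 231 231 233 236 237 238 238 237 236 235]
 [233 233 233 233 232 230 230 230 226 217 197 178 162 153 148 144 147 161
  184 209 226 232 236 237 238 238 237 236 235]
 [233 233 233 233 232 231 229 223 197 165 144 138 137 139 136 131 123 119
  125 149 182 215 232 238 238 238 237 236 235]
 [232 233 233 233 232 230 226 204 168 130 112 117 126 133 134 131 126 120
  112 116 146 187 224 236 239 237 237 236 234]
 [232 233 233 233 232 231 224 196 157 119  99 101 109 117 123 128 126 121
  111 115 144 180 220 234 238 237 237 235 234]
 [232 232 233 232 232 233 223 173 119  94  92  98  99 100 102 106 111 115
  123 150
[... 306 characters left out ...]
134 104  85  88  96  98 100 103 101  97 108 160
  218 231 231 231 234 236 237 237 236 235 234]
 [146 144 146 145 145 146 135 104  86  90  96 100 101 102 101  97 104 155
  216 232 231 231 233 236 237 237 236 235 234]
 [144 146 146 147 147 144 133 103  81  81  88  94  97  98  97  91  96 148
  214 233 232 231 233 236 237 236 236 235 233]
 [146 146 148 148 146 142 126  96  79  78  80  82  81  83  81  81  92 144
  213 232 232 231 233 236 237 236 236 234 233]
 [147 146 147 147 146 143 126  96  79  78  79  82  82  81  81  80  83 128
  196 230 233 233 234 236 237 237 236 235 233]
 [147 146 146 143 140 132 119 102  92  91  96  98  98  99  99  97  95 110
  143 170 180 183 187 193 209 229 235 235 233]]
```

```bash
cat >> h.py <<'E'
def edges(im,v,u0,lo,hi):
    "sub-pixel left/right edges (level 165) of the dark run holding column u0 in row band v"
    r=cv2.cvtColor(im,cv2.COLOR_BGR2GRAY)[v-1:v+2].mean(0); L=165
    a=u0
    while r[a]<L: a-=1
    b=u0
    while r[b]<L: b+=1
    return a+(r[a]-L)/(r[a]-r[a+1]), b-1+(L-r[b-1])/(r[b]-r[b-1])
E
python3 -m handwheel '[0,0.018,0,0,0,0,255,0,0,0,0,0,0,255,0,0,0,0,0,0,255,0,0,0,0,0,0,255]'
python3 - <<'E'
from h import *
s,c,im=wrist("al3"); print(s['ee_pos'].round(1)); W=[630.8,-121.1]
w=proj(c,[*W,85]); t=proj(c,[*(s['ee_pos'][:2]+[.6,.3]),s['ee_pos'][2]-51.4]); print("well",w.round(1),"tip",t.round(1))
g=cv2.cvtColor(im,cv2.COLOR_BGR2GRAY); u=w.astype(int); print(u); print(g[u[1]-10:u[1]+16:2,u[0]-14:u[0]+15])
E
```

```text
time: 28.18
ee_pos: [631.1, -121.3, 140.7]
tcp_rot: [0.0, 0.699, 0.715, -0.0]
force: [-0.6, -0.1, -0.6]
width: 24.2
gripper_force: 59.7
[ 631.1 -121.3  140.7]
well [279.5 214. ] tip [280.7 215.7]
[279 213]
[[233 234 234 233 232 231 230 229 230 230 231 231 232 234 235 236 235 234
  232 231 231 234 237 238 238 238 237 236 236]
 [233 234 234 233 232 231 230 229 229 230 230 232 233 234 235 236 235 234
  233 232 231 233 236 238 238 238 237 236 235]
 [233 233 233 232 231 231 230 229 230 230 228 225 219 212 210 214 221 225
  227 229 231 233 236 237 238 238 237 236 235]
 [232 233 233 233 232 231 231 230 226 210 186 166 152 146 144 141 139 145
  162 186 215 229 235 238 239 237 237 236 235]
 [232 233 233 233 232 231 229 221 192 160 138 134 136 137 137 134 129 121
  116 132 167 208 231 238 239 237 237 236 235]
 [232 232 233 233 232 231 226 205 171 138 122 116 115 116 119 125 127 123
  114 113 132 171 215 235 238 238 237 236 235]
 [231 233 233 233 232 231 226 210 180 141 118 107 102 101 102 107 112 113
  110 116 139 174 216 234 238 237 237 236 234]
 [232 232 233 233 232 231 229 224 203 157 112  94  90  94  97 100 100 100
  104 134 179 211 229 237 238 237 237 235 234]
 [231 232 232 232 232 231 230 229 217 171 117  89  87  93  98  99 101 100
   98 119 173 222 234 237 238 237 236 236 234]
 [231 232 233 233 233 232 227 205 180 150 108  85  88  94  99 101 101 100
   98 114 168 223 235 237 237 237 236 236 234]
 [233 228 208 190 186 186 178 159 146 134 105  86  88  95  98 101 102 101
   98 107 159 219 234 236 238 237 236 235 234]
 [186 179 160 146 144 144 144 145 146 135 105  85  89  96 101 100 103 101
   97 104 154 216 234 237 237 237 236 235 234]
 [144 145 146 147 146 145 145 146 145 133 102  81  82  86  88  88  89  89
   89  96 147 213 234 237 237 237 236 235 234]]
```

```bash
python3 -m handwheel '[0,0,0.05,0,0,0,255,0,0,0.05,0,0,0,255,0,0,0,0,0,0,255]'; python3 -m handwheel '[0,0,0.1,0,0,0,255,0,0,0.1,0,0,0,255,0,0,0,0,0,0,255]'
```

```text
time: 28.6
ee_pos: [630.4, -121.1, 129.7]
tcp_rot: [-0.001, 0.699, 0.715, -0.0]
force: [0.6, -0.4, -0.4]
width: 24.2
gripper_force: 59.7
time: 28.98
ee_pos: [630.0, -121.0, 108.9]
tcp_rot: [-0.001, 0.699, 0.715, -0.001]
force: [0.3, 0.3, -0.5]
width: 24.1
gripper_force: 59.7
```

In the well without contact force. Continuing to the seat at about 76.

```bash
python3 -m handwheel '[0,0,0.1,0,0,0,255,0,0,0.1,0,0,0,255,0,0,0.07,0,0,0,255,0,0,0.03,0,0,0,255,0,0,0,0,0,0,255]'; python3 -m handwheel '[0,0,0.02,0,0,0,255,0,0,0,0,0,0,255]'
```

```text
time: 29.6
ee_pos: [631.1, -121.3, 80.4]
tcp_rot: [-0.0, 0.699, 0.715, -0.0]
force: [-0.8, -0.5, 0.1]
width: 24.4
gripper_force: 59.7
time: 29.85
ee_pos: [631.3, -121.4, 78.8]
tcp_rot: [0.0, 0.699, 0.715, 0.0]
force: [-0.1, 0.2, -1.3]
width: 24.3
gripper_force: 59.7
```

```bash
python3 -m handwheel '[0,0,0.02,0,0,0,255,0,0,0,0,0,0,255]'; python3 -m handwheel '[0,0,0.02,0,0,0,255,0,0,0,0,0,0,255]'
```

```text
time: 30.1
ee_pos: [631.4, -121.4, 77.2]
tcp_rot: [0.0, 0.699, 0.715, 0.0]
force: [-1.1, 0.6, 2.5]
width: 24.1
gripper_force: 60.3
time: 30.35
ee_pos: [631.4, -121.4, 77.2]
tcp_rot: [0.0, 0.699, 0.715, -0.0]
force: [-5.6, 1.1, 10.5]
width: 24.1
gripper_force: 61.1
```

```bash
python3 -m handwheel '[0,0,-0.015,0,0,0,130,0,0,0,0,0,0,130,0,0,0,0,0,0,130,0,0,-0.2,0,0,0,130,0,0,-0.5,0,0,0,130,0,0,-0.5,0,0,0,130,0,0,-0.5,0,0,0,130,0,0,0,0,0,0.066,130]'
python3 - <<'E'
from h import *
s,c,im=wrist("w20"); g=im.max(2)
for y in (-67.5,):
    W=np.array([626.6,-54.0])+np.array([-.0663,.9978])*y
    u=proj(c,[*W,130]); d=dot(im,u,9,60); print("dot",u.round(1),d.round(1),plane(c,d,130).round(1))
rows([493.7,340.6,180],-0.108)
E
```

```text
time: 31.35
ee_pos: [635.4, -122.4, 254.9]
tcp_rot: [0.006, 0.746, 0.666, 0.004]
force: [-0.3, 0.2, -0.5]
width: 41.9
gripper_force: 0.0
dot [274.1 190.7] [274.8 191.2] [ 631.7 -122.   130. ]
t 31.4 tcp [ 633.6 -121.9  251.8] tool y yaw -0.1169 tilt [ 0.0086 -0.0022 -1.    ]
shift units [ 4.431 -1.935  0.696]
turn units (z) -0.0044 deg -0.5
```

```bash
python3 -m handwheel '[0.55,-0.24,0,0,0,0,130,0.55,-0.24,0,0,0,0,130,0.55,-0.24,0,0,0,0,130,0.55,-0.24,0,0,0,0,130,0.55,-0.24,0,0,0,0,130,0.55,-0.24,0,0,0,0,130,0.55,-0.24,0,0,0,0,130,0.55,-0.24,0,0,0,0,130]'; python3 -m handwheel '[0,0,0.3,0,0,0,130,0,0,0.3,0,0,0,130,0,0,0,0,0,0,130,0,0,0,0,0,0,130]'
python3 - <<'E'
from h import *
s,c,im=wrist("w21")
for X in ((493.7,340.6),(503.3,429.9)):
    u=proj(c,[*X,120]); d=dot(im,u,9,60); print(u.round(1),d.round(1),plane(c,d,120).round(1))
rows([493.7,341.0,66],-0.108)
E
```

```text
time: 32.4
ee_pos: [487.6, 338.8, 246.6]
tcp_rot: [0.0, 0.744, 0.668, 0.0]
force: [1.0, 0.2, -0.3]
width: 42.3
gripper_force: 0.0
time: 32.9
ee_pos: [489.2, 337.3, 187.3]
tcp_rot: [0.0, 0.745, 0.667, 0.001]
force: [0.9, 0.0, -0.0]
width: 42.0
gripper_force: 0.0
[284.6 205.4] [284.  205.2] [493.2 340.9 120. ]
[284.9  91.3] [284.1  91.3] [502.7 429.9 120. ]
t 32.95 tcp [489.7 337.4 187.9] tool y yaw -0.1099 tilt [ 0.0023  0.0014 -1.    ]
shift units [0.038 0.033 1.219]
turn units (z) -0.001 deg -0.1
```

```bash
python3 -m handwheel '[0.038,0.024,0.3,0,0,0,130,0,0,0.3,0,0,0,130,0,0,0.3,0,0,0,130,0,0,0.2,0,0,0,130,0,0,0.12,0,0,0,130,0,0,0,0,0,0,130,0,0,0,0,0,0,130]'; python3 -m handwheel '[0,0,0,0,0,0,200,0,0,0,0,0,0,255,0,0,0,0,0,0,255,0,0,0,0,0,0,255]'
python3 - <<'E'
from h import *
s,c,im=wrist("w22"); u=dot(im,(280,295),14,45); print(s['ee_pos'].round(1),"dot",u.round(2),plane(c,u,120).round(2))
E
python3 -m handwheel '[0,0,-0.1,0,0,0,255,0,0,-0.3,0,0,0,255,0,0,-0.5,0,0,0,255,0,0,-0.5,0,0,0,255,0,0,-0.5,0,0,0,255,0,0,0,0,0,0,255,0,0,0,0,0,0,255]'
python3 - <<'E'
from h import *
rows([626,-76,256],0.022)
E
```

```text
time: 33.83
ee_pos: [492.4, 341.2, 65.4]
tcp_rot: [0.0, 0.745, 0.667, 0.001]
force: [0.4, 0.5, 0.9]
width: 41.7
gripper_force: 0.0
time: 34.33
ee_pos: [492.6, 341.3, 65.6]
tcp_rot: [0.0, 0.745, 0.667, 0.001]
force: [0.4, -0.9, 6.1]
width: 24.4
gripper_force: 59.1
[492.6 341.3  65.6] dot [280.48 297.25] [492.98 341.23 120.  ]
time: 35.25
ee_pos: [490.5, 340.1, 253.4]
tcp_rot: [-0.0, 0.745, 0.667, -0.001]
force: [-0.7, -0.3, -0.6]
width: 24.2
gripper_force: 60.1
t 35.25 tcp [490.5 340.1 253.4] tool y yaw -0.11 tilt [-1.7e-03 -9.0e-04 -1.0e+00]
shift units [-3.987  1.804 -0.025]
turn units (z) -0.066 deg -7.6
```

```bash
python3 -m handwheel '[-0.5,0.225,0,0,0,0,255,-0.5,0.225,0,0,0,0,255,-0.5,0.225,0,0,0,0,255,-0.5,0.225,0,0,0,0,255,-0.5,0.225,0,0,0,0,255,-0.5,0.225,0,0,0,0,255,-0.5,0.225,0,0,0,0,255,-0.49,0.225,0,0,0,0,255]'; python3 -m handwheel '[0,0,0,0,0,-0.066,255,0,0,0.4,0,0,0,255,0,0,0.4,0,0,0,255,0,0,0.2,0,0,0,255,0,0,0,0,0,0,255,0,0,0,0,0,0,255]'
python3 - <<'E'
from h import *
rows([627.7,-76.4,139],0.022)
E
```

```text
time: 36.25
ee_pos: [624.9, -77.1, 250.8]
tcp_rot: [-0.002, 0.745, 0.667, -0.002]
force: [0.4, 0.3, 0.8]
width: 23.9
gripper_force: 60.1
time: 37.0
ee_pos: [627.5, -75.8, 155.3]
tcp_rot: [0.001, 0.699, 0.715, 0.001]
force: [0.7, -0.1, -0.7]
width: 24.3
gripper_force: 60.1
t 37.0 tcp [627.5 -75.8 155.3] tool y yaw 0.0222 tilt [ 1.9e-03 -4.0e-04 -1.0e+00]
shift units [-0.006  0.001  0.163]
turn units (z) 0.0001 deg 0.0
```

```bash
cat >> h.py <<'E'
def stem(W,po,tipoff):
    s,c,im=wrist("al"); e=s['ee_pos']; w=proj(c,[*W,85]); t=proj(c,[*(e[:2]+po),e[2]-tipoff])
    print(e.round(1),"well",w.round(1),"tip",t.round(1)); u=w.astype(int)
    g=cv2.cvtColor(im,cv2.COLOR_BGR2GRAY); print(u,"rows from",u[1]-10,"cols from",u[0]-13); print(g[u[1]-10:u[1]+16:2,u[0]-13:u[0]+14])
E
python3 -m handwheel '[-0.006,0,0.1,0,0,0,255,0,0,0.05,0,0,0,255,0,0,0,0,0,0,255,0,0,0,0,0,0,255]'
python3 - <<'E'
from h import *
stem((628.0,-76.4),np.array([.4,0]),50.6)
E
```

```text
time: 37.5
ee_pos: [626.6, -76.3, 139.4]
tcp_rot: [0.0, 0.699, 0.715, 0.0]
force: [1.3, 0.3, -0.7]
width: 24.1
gripper_force: 60.1
[626.6 -76.3 139.4] well [281.6 214.9] tip [280.4 216.4]
[281 214] rows from 204 cols from 268
[[233 233 233 232 230 227 225 225 226 226 226 227 227 229 229 230 228 227
  226 225 228 232 236 238 237 237 236]
 [233 232 233 233 230 227 226 226 226 227 227 228 228 230 230 230 229 228
  226 226 228 232 236 238 237 237 236]
 [232 233 233 233 230 227 226 226 224 220 208 197 191 188 190 197 209 220
  225 226 228 232 236 238 237 237 236]
 [232 233 233 233 231 228 224 210 186 162 148 140 138 136 131 125 125 144
  172 201 222 231 236 238 238 237 236]
 [232 233 233 234 232 225 208 180 147 129 128 133 135 135 129 119 105 100
  118 157 197 227 236 238 238 237 237]
 [232 233 233 234 231 223 197 160 122 101 103 113 122 125 124 122 116 106
  109 138 177 215 233 238 238 237 236]
 [232 233 233 233 231 217 177 137 109  95  94  95  99 100 104 108 107 104
  121 149 178 214 233 237 238 237 236]
 [232 233 233 234 233 222 174 133 109  92  87  91  96  99 101 100  98 112
  154 189 210 226 235 238 238 237 236]
 [233 233 233 233 234 225 179 138 110  88  87  92  96 100 102 100  97 110
  157 202 225 231 235 237 237 237 236]
 [226 226 227 228 229 221 180 140 107  85  87  92  98 100 102 101  97 106
  155 208 228 231 235 237 237 237 236]
 [157 151 151 152 159 166 155 135 103  83  88  94  98 101 102 102  98 103
  150 208 228 231 234 237 238 237 237]
 [145 144 145 145 145 144 143 131 102  84  88  95  98 101 103 101  98 104
  152 209 228 231 234 237 238 237 236]
 [144 145 146 146 146 145 141 123  96  78  80  85  87  88  89  91  94  98
  145 206 229 231 235 237 238 237 236]]
```

```bash
python3 -m handwheel '[0,0,0.05,0,0,0,255,0,0,0.05,0,0,0,255,0,0,0,0,0,0,255]'; python3 -m handwheel '[0,0,0.1,0,0,0,255,0,0,0.1,0,0,0,255,0,0,0,0,0,0,255]'; python3 -m handwheel '[0,0,0.1,0,0,0,255,0,0,0.1,0,0,0,255,0,0,0.06,0,0,0,255,0,0,0.03,0,0,0,255,0,0,0,0,0,0,255]'
```

```text
time: 37.92
ee_pos: [625.8, -76.2, 128.2]
tcp_rot: [-0.001, 0.699, 0.715, -0.0]
force: [-0.5, -0.6, -0.5]
width: 24.1
gripper_force: 60.1
time: 38.3
ee_pos: [625.8, -76.2, 107.7]
tcp_rot: [-0.001, 0.699, 0.715, -0.001]
force: [-0.6, -0.1, -0.0]
width: 24.2
gripper_force: 60.1
time: 38.92
ee_pos: [626.2, -76.3, 79.8]
tcp_rot: [-0.0, 0.699, 0.715, -0.0]
force: [0.6, 0.9, -0.3]
width: 24.5
gripper_force: 60.1
```

```bash
python3 -m handwheel '[0,0,0.025,0,0,0,255,0,0,0,0,0,0,255]'; python3 -m handwheel '[0,0,0.02,0,0,0,255,0,0,0,0,0,0,255]'
```

```text
time: 39.17
ee_pos: [626.5, -76.3, 77.7]
tcp_rot: [-0.0, 0.699, 0.715, -0.0]
force: [-0.2, -0.0, -0.0]
width: 24.4
gripper_force: 60.1
time: 39.42
ee_pos: [626.5, -76.3, 75.7]
tcp_rot: [-0.0, 0.699, 0.715, 0.0]
force: [0.4, -0.6, -0.6]
width: 24.4
gripper_force: 60.1
```

```bash
python3 -m handwheel '[0,0,0.015,0,0,0,255,0,0,0,0,0,0,255]'; python3 -m handwheel '[0,0,0.01,0,0,0,255,0,0,0,0,0,0,255]'
```

```text
time: 39.67
ee_pos: [626.6, -76.4, 75.6]
tcp_rot: [-0.0, 0.699, 0.715, -0.0]
force: [-2.1, 0.2, 5.2]
width: 24.3
gripper_force: 60.9
time: 39.92
ee_pos: [626.7, -76.4, 75.6]
tcp_rot: [-0.0, 0.699, 0.715, -0.0]
force: [-3.2, 0.0, 10.8]
width: 24.5
gripper_force: 61.2
```

Seated at 75.6. Release, verify, then on to the third probe at (502.8, 429.9).

```bash
python3 -m handwheel '[0,0,-0.015,0,0,0,130,0,0,0,0,0,0,130,0,0,0,0,0,0,130,0,0,-0.2,0,0,0,130,0,0,-0.5,0,0,0,130,0,0,-0.5,0,0,0,130,0,0,-0.5,0,0,0,130,0,0,0,0,0,0.066,130]'
python3 - <<'E'
from h import *
s,c,im=wrist("w30")
for y in (-67.5,-22.5):
    W=np.array([626.6,-54.0])+np.array([-.0663,.9978])*y
    u=proj(c,[*W,130]); d=dot(im,u,9,60); print("dot",u.round(1),d.round(1),plane(c,d,130).round(1))
rows([502.5,429.9,250],-0.108)
E
```

```text
time: 40.92
ee_pos: [630.8, -77.1, 253.2]
tcp_rot: [0.006, 0.746, 0.666, 0.004]
force: [0.5, -0.9, -0.4]
width: 42.2
gripper_force: 0.0
dot [283.4 231. ] [284.3 231.4] [ 631.9 -121.9  130. ]
dot [275.7 191.4] [275.2 191.7] [627.5 -76.7 130. ]
t 40.98 tcp [629.  -76.8 250.2] tool y yaw -0.1169 tilt [ 0.0085 -0.0016 -1.    ]
shift units [ 4.885 -1.847 -0.017]
turn units (z) -0.0044 deg -0.5
```

```bash
python3 -m handwheel '[0.55,-0.205,0,0,0,0,130,0.55,-0.205,0,0,0,0,130,0.55,-0.205,0,0,0,0,130,0.55,-0.205,0,0,0,0,130,0.55,-0.205,0,0,0,0,130,0.55,-0.205,0,0,0,0,130,0.55,-0.205,0,0,0,0,130,0.55,-0.205,0,0,0,0,130]'; python3 -m handwheel '[0.45,-0.19,0,0,0,0,130,0,0,0.3,0,0,0,130,0,0,0.3,0,0,0,130,0,0,0,0,0,0,130,0,0,0,0,0,0,130]'
python3 - <<'E'
from h import *
s,c,im=wrist("w31")
u=proj(c,[502.8,429.9,120]); d=dot(im,u,9,60); print(u.round(1),d.round(1),plane(c,d,120).round(1))
rows([*plane(c,d,120)[:2],66],-0.108)
E
```

```text
time: 41.98
ee_pos: [510.9, 380.6, 245.1]
tcp_rot: [0.0, 0.744, 0.668, 0.0]
force: [0.2, 0.1, -0.3]
width: 41.8
gripper_force: 0.0
time: 42.6
ee_pos: [498.4, 426.1, 185.9]
tcp_rot: [0.0, 0.745, 0.667, 0.001]
force: [0.7, 0.7, 0.3]
width: 41.6
gripper_force: 0.0
[284.5 205.4] [284.5 204.9] [502.8 430.3 120. ]
t 42.65 tcp [498.9 426.3 186.6] tool y yaw -0.1098 tilt [ 0.0022  0.0017 -1.    ]
shift units [0.041 0.032 1.206]
turn units (z) -0.0009 deg -0.1
```

```bash
python3 -m handwheel '[0.038,0.025,0.3,0,0,0,130,0,0,0.3,0,0,0,130,0,0,0.3,0,0,0,130,0,0,0.2,0,0,0,130,0,0,0.11,0,0,0,130,0,0,0,0,0,0,130,0,0,0,0,0,0,130]'; python3 -m handwheel '[0,0,0,0,0,0,200,0,0,0,0,0,0,255,0,0,0,0,0,0,255,0,0,0,0,0,0,255]'
python3 - <<'E'
from h import *
s,c,im=wrist("w32"); u=dot(im,(280,295),14,45); print(s['ee_pos'].round(1),"dot",u.round(2),plane(c,u,120).round(2))
E
python3 -m handwheel '[0,0,-0.1,0,0,0,255,0,0,-0.3,0,0,0,255,0,0,-0.5,0,0,0,255,0,0,-0.5,0,0,0,255,0,0,-0.5,0,0,0,255,0,0,0,0,0,0,255,0,0,0,0,0,0,255]'
python3 - <<'E'
from h import *
rows([624.7,-31.7,256],0.022)
E
```

```text
time: 43.52
ee_pos: [501.8, 430.1, 65.1]
tcp_rot: [0.0, 0.745, 0.667, 0.001]
force: [-0.3, -0.2, 0.2]
width: 41.9
gripper_force: 0.0
time: 44.02
ee_pos: [501.8, 430.2, 65.3]
tcp_rot: [0.0, 0.745, 0.667, 0.001]
force: [-0.5, 0.1, 5.5]
width: 24.3
gripper_force: 59.1
[501.8 430.2  65.3] dot [280.43 296.47] [502.34 430.73 120.  ]
time: 44.95
ee_pos: [500.0, 428.8, 253.0]
tcp_rot: [-0.0, 0.745, 0.667, -0.001]
force: [-0.1, -0.8, -1.0]
width: 24.6
gripper_force: 60.1
t 44.95 tcp [500.  428.8 253. ] tool y yaw -0.11 tilt [-0.0015 -0.001  -1.    ]
shift units [-4.441  1.745 -0.027]
turn units (z) -0.066 deg -7.6
```

```bash
python3 -m handwheel '[-0.555,0.218,-0.02,0,0,0,255,-0.555,0.218,0,0,0,0,255,-0.555,0.218,0,0,0,0,255,-0.555,0.218,0,0,0,0,255,-0.555,0.218,0,0,0,0,255,-0.555,0.218,0,0,0,0,255,-0.555,0.218,0,0,0,0,255,-0.555,0.218,0,0,0,0,255]'; python3 -m handwheel '[0,0,0,0,0,-0.066,255,0,0,0.4,0,0,0,255,0,0,0.4,0,0,0,255,0,0,0.2,0,0,0,255,0,0,0,0,0,0,255,0,0,0,0,0,0,255]'
python3 - <<'E'
from h import *
rows([624.8,-32,139],0.022)
E
```

```text
time: 45.95
ee_pos: [623.7, -32.7, 252.6]
tcp_rot: [-0.002, 0.745, 0.667, -0.002]
force: [1.0, 0.5, 0.2]
width: 24.3
gripper_force: 60.1
time: 46.7
ee_pos: [626.4, -31.1, 156.8]
tcp_rot: [0.001, 0.699, 0.715, 0.001]
force: [0.7, 0.1, -0.4]
width: 24.5
gripper_force: 60.1
t 46.7 tcp [626.4 -31.1 156.8] tool y yaw 0.0222 tilt [ 1.9e-03 -2.0e-04 -1.0e+00]
shift units [-0.008 -0.017  0.178]
turn units (z) 0.0001 deg 0.0
```

```bash
python3 -m handwheel '[-0.008,-0.01,0.11,0,0,0,255,0,0,0.05,0,0,0,255,0,0,0,0,0,0,255,0,0,0,0,0,0,255]'
python3 - <<'E'
from h import *
stem((625.0,-31.6),np.array([.5,.4]),50.3)
E
```

```text
time: 47.2
ee_pos: [624.5, -32.0, 139.9]
tcp_rot: [0.0, 0.699, 0.715, 0.0]
force: [-0.1, -0.3, -0.4]
width: 24.1
gripper_force: 60.1
[624.5 -32.  139.9] well [280.5 214.2] tip [280.5 216.1]
[280 214] rows from 204 cols from 267
[[232 233 235 235 231 228 227 227 228 229 230 229 229 229 231 230 230 229
  228 228 229 233 236 237 238 236 237]
 [232 233 235 235 232 229 227 228 228 229 228 227 226 226 227 227 229 229
  229 228 229 232 235 238 237 236 236]
 [232 233 235 235 233 230 227 225 219 205 185 170 160 152 151 156 170 193
  211 223 229 233 236 237 237 237 236]
 [232 233 234 236 233 230 222 197 169 148 138 135 134 130 125 120 114 124
  150 185 220 231 236 238 237 237 236]
 [232 233 235 236 233 225 202 170 140 124 118 121 131 135 133 124 109  99
  109 145 188 225 235 238 238 237 236]
 [232 233 234 235 232 223 200 166 132 116 108 108 119 121 117 113 108 101
  109 142 180 216 232 237 238 237 236]
 [232 233 234 235 234 228 214 189 148 111  96  93  97 101 102 103 102 102
  126 170 201 225 234 238 238 238 236]
 [232 232 234 235 235 227 196 168 146 116  91  89  94  98 102 104 100  99
  118 168 212 231 236 238 238 237 236]
 [233 233 234 236 236 228 184 147 132 107  88  88  96 100 103 102 103  99
  107 156 213 233 236 237 238 237 237]
 [228 208 191 201 220 215 178 149 134 109  89  90  96 100 103 104 102  99
  105 152 212 232 236 237 238 237 237]
 [216 178 150 147 152 152 146 144 134 105  88  90  97 102 104 104 102 100
  106 153 213 232 235 237 238 237 237]
 [150 147 146 148 149 148 146 144 133 103  84  88  94  99 100 101 102  99
  101 146 208 232 235 238 238 238 236]
 [146 145 147 148 148 148 146 142 125  96  80  81  83  83  84  88  98  98
   98 142 207 232 235 238 238 238 237]]
```

```bash
python3 -m handwheel '[0.003,-0.003,0.05,0,0,0,255,0,0,0.05,0,0,0,255,0,0,0,0,0,0,255]'; python3 -m handwheel '[0,0,0.1,0,0,0,255,0,0,0.1,0,0,0,255,0,0,0,0,0,0,255]'; python3 -m handwheel '[0,0,0.1,0,0,0,255,0,0,0.1,0,0,0,255,0,0,0.08,0,0,0,255,0,0,0.03,0,0,0,255,0,0,0,0,0,0,255]'; python3 -m handwheel '[0,0,0.02,0,0,0,255,0,0,0,0,0,0,255]'
```

```text
time: 47.62
ee_pos: [623.4, -31.6, 128.7]
tcp_rot: [-0.001, 0.699, 0.715, -0.001]
force: [-0.4, -0.9, -0.3]
width: 24.3
gripper_force: 60.1
time: 48.0
ee_pos: [623.2, -31.6, 108.1]
tcp_rot: [-0.001, 0.699, 0.715, -0.001]
force: [-0.1, 0.4, -1.1]
width: 24.3
gripper_force: 60.1
time: 48.62
ee_pos: [623.9, -31.6, 78.3]
tcp_rot: [-0.0, 0.699, 0.715, -0.0]
force: [-0.2, -0.2, -0.8]
width: 24.8
gripper_force: 60.1
time: 48.88
ee_pos: [624.2, -31.6, 76.8]
tcp_rot: [0.0, 0.699, 0.715, 0.0]
force: [-0.2, 1.3, -1.0]
width: 24.1
gripper_force: 60.1
```

```bash
python3 -m handwheel '[0,0,0.02,0,0,0,255,0,0,0,0,0,0,255]'; python3 -m handwheel '[0,0,0.01,0,0,0,255,0,0,0,0,0,0,255]'
```

```text
time: 49.12
ee_pos: [624.5, -31.7, 75.3]
tcp_rot: [0.0, 0.699, 0.715, 0.0]
force: [-0.7, -0.5, 1.7]
width: 24.4
gripper_force: 60.5
time: 49.38
ee_pos: [624.5, -31.7, 75.2]
tcp_rot: [0.0, 0.699, 0.715, 0.0]
force: [-2.7, -0.1, 6.5]
width: 24.5
gripper_force: 61.0
```

```bash
python3 -m handwheel '[0,0,-0.01,0,0,0,130,0,0,0,0,0,0,130,0,0,0,0,0,0,130,0,0,-0.2,0,0,0,130,0,0,-0.5,0,0,0,130,0,0,-0.5,0,0,0,130,0,0,-0.5,0,0,0,130,0,0,0,0,0,0,130]'; python3 -m handwheel '[-0.3,0,-0.3,0,0,0,255,-0.3,0,-0.4,0,0,0,255,-0.3,0,0,0,0,0,255,0,0,0,0,0,0,255,0,0,0,0,0,0,255]'
python3 - <<'E'
from h import *
s,c,im=wrist("w40"); print(s['ee_pos'].round(1))
for y in (-67.5,-22.5,22.5):
    W=np.array([626.6,-54.0])+np.array([-.0663,.9978])*y
    u=proj(c,[*W,130]); d=dot(im,u,7,60); print("dot",u.round(1),d.round(1),plane(c,d,130).round(1))
# mat dark region and cover / grip
A,B=cam("scene"),cam("side"); sd=vision.snapshot("side")[:,:,::-1]; sc=vision.snapshot("scene")[:,:,::-1]
cv2.imwrite("pics/side40.png",sd); cv2.imwrite("pics/scene40.png",sc)
m=(sd.max(2)<42).astype(np.uint8); k=np.zeros_like(m); k[283:400,255:350]=m[283:400,255:350]
ct=max(cv2.findContours(k,0,2)[0],key=cv2.contourArea); print("mat",rect(B,cv2.convexHull(ct),3))
inside=cv2.fillConvexPoly(np.zeros_like(m),cv2.convexHull(ct),1)
g=((sd.max(2)>50)&(inside>0)).astype(np.uint8); g=cv2.morphologyEx(g,cv2.MORPH_OPEN,np.ones((3,3)))
ct2=max(cv2.findContours(g,0,2)[0],key=cv2.contourArea); print("cover",rect(B,cv2.convexHull(ct2),14),cv2.boundingRect(ct2))
X=(433,-60)
white=(sd.min(2)>165).astype(np.uint8)
for ce,st in blobs(white,40):
    if 200<ce[0]<300 and 200<ce[1]<330: print("jar cap side?",ce,st.tolist(),plane(B,ce,76).round(1))
# ball by black blobs
b=(sd.max(2)<50).astype(np.uint8)
for ce,st in blobs(b,15):
    if 285<ce[0]<330 and 155<ce[1]<190: print("ball side",ce,st.tolist())
b=(sc.max(2)<50).astype(np.uint8)
for ce,st in blobs(b,15):
    if 240<ce[0]<275 and 210<ce[1]<245: print("ball scene",ce,st.tolist())
E
```

```text
time: 50.38
ee_pos: [628.4, -32.1, 252.9]
tcp_rot: [0.006, 0.699, 0.715, 0.004]
force: [0.1, -0.5, 0.7]
width: 41.8
gripper_force: 0.0
time: 51.0
ee_pos: [625.4, -121.0, 313.8]
tcp_rot: [-0.001, 0.699, 0.715, -0.0]
force: [0.8, -0.5, 0.2]
width: 0.1
gripper_force: 0.0
[ 625.4 -121.   313.8]
dot [285.1 178.9] [285.5 179.4] [ 631.6 -122.   130. ]
dot [283.6 141.5] [283. 142.] [627.5 -77.  130. ]
dot [281.9 100.9] [282.  101.1] [625.2 -31.8 130. ]
mat ((491.05291748046875, -340.360595703125), (139.25918579101562, 245.4625701904297), 1.9796290397644043)
cover ((491.11712646484375, -341.7200012207031), (82.46366882324219, 195.9934844970703), 1.4119454622268677) (276, 296, 51, 77)
jar cap side? [256.9 233.8] [249, 229, 17, 11, 134] [431.  -59.6  76. ]
ball side [304.3 172. ] [301, 169, 7, 7, 40]
ball scene [257.5 227.3] [253, 223, 10, 10, 70]
```

All three probes measure as home (tops at 130 mm within 1 mm of the wells). The cover is centred on the mat and the jar is at (431,-60) in the tray. The lever ball matches the heater geometry, about (598,95,160). Moving to its -x side with the fingers shut.

```bash
python3 -m handwheel '[0.54,-0.2,0,0,0,-0.022,255,0.54,-0.2,0,0,0,0,255,0.54,-0.2,0,0,0,0,255,0.54,-0.2,0,0,0,0,255,0,0,0,0,0,0,255,0,0,0,0,0,0,255]'
python3 - <<'E'
from h import *
rows([548,92,122],0.066)
A,B=cam("scene"),cam("side"); sd=vision.snapshot("side"); sc=vision.snapshot("scene")
E
```

```text
time: 51.9
ee_pos: [534.3, 90.0, 314.7]
tcp_rot: [0.0, 0.683, 0.731, -0.0]
force: [-0.3, -0.7, -0.3]
width: 0.5
gripper_force: 0.0
t 51.9 tcp [534.3  90.  314.7] tool y yaw 0.0678 tilt [ 4.e-04 -7.e-04 -1.e+00]
shift units [0.012 0.138 1.927]
turn units (z) 0.0009 deg 0.1
```

```bash
python3 -m handwheel '[0.02,0,0.5,0,0,0,255,0,0,0.5,0,0,0,255,0,0,0.5,0,0,0,255,0,0,0.4,0,0,0,255,0,0,0,0,0,0,255]'; python3 -m handwheel '[0,0.1,0,0,0,0,255,0,0.1,0,0,0,0,255,0,0.1,0,0,0,0,255,0,0,0,0,0,0,255]'; python3 -m handwheel '[0,0.1,0,0,0,0,255,0,0.1,0,0,0,0,255,0,0,0,0,0,0,255]'; python3 -m handwheel '[0,0.1,0,0,0,0,255,0,0.1,0,0,0,0,255,0,0,0,0,0,0,255]'
```

```text
time: 52.62
ee_pos: [530.9, 89.9, 120.8]
tcp_rot: [-0.003, 0.684, 0.729, -0.004]
force: [-0.5, 0.5, -0.8]
width: -0.2
gripper_force: 0.0
time: 53.12
ee_pos: [566.0, 93.7, 125.9]
tcp_rot: [0.001, 0.683, 0.73, 0.001]
force: [-0.4, 0.6, -0.0]
width: -0.2
gripper_force: 0.0
time: 53.5
ee_pos: [585.1, 95.1, 124.8]
tcp_rot: [0.0, 0.683, 0.73, 0.001]
force: [0.2, 0.3, 0.1]
width: -0.0
gripper_force: 0.0
time: 53.88
ee_pos: [605.5, 96.3, 124.7]
tcp_rot: [0.001, 0.683, 0.73, 0.001]
force: [-0.5, -0.1, 0.6]
width: -0.0
gripper_force: 0.0
```

```bash
cat >> h.py <<'E'
def ball():
    for n in ("scene","side"):
        c=cam(n); im=vision.snapshot(n)[:,:,::-1]; 
        for lab,X in (("off",(597.7,94.4,160)),("on",(655.5,98.2,160))):
            u=proj(c,X); x,y=u.astype(int); print(n,lab,u.round(0),"darkfrac",(im[y-3:y+4,x-3:x+4].max(2)<50).mean().round(2))
E
python3 -m handwheel '[0,0.08,0,0,0,0,255,0,0.06,0,0,0,0,255,0,0,0,0,0,0,255]'
python3 - <<'E'
from h import *
ball()
E
```

```text
time: 54.25
ee_pos: [618.7, 97.1, 124.5]
tcp_rot: [0.0, 0.683, 0.73, 0.0]
force: [-0.9, -0.4, -0.6]
width: -0.1
gripper_force: 0.0
scene off [257. 227.] darkfrac 0.0
scene on [235. 237.] darkfrac 0.39
side off [305. 172.] darkfrac 0.08
side on [324. 170.] darkfrac 0.49
```

The ball has left the off position. I'll push on to the stop, watching the force.

```bash
python3 -m handwheel '[0,0.05,0,0,0,0,255,0,0,0,0,0,0,255]'; python3 -m handwheel '[0,0.05,0,0,0,0,255,0,0,0,0,0,0,255]';python3 -m handwheel '[0,0.04,0,0,0,0,255,0,0,0,0,0,0,255]'
python3 - <<'E'
from h import *
ball()
E
```

```text
time: 54.6
ee_pos: [623.2, 97.5, 124.6]
tcp_rot: [0.0, 0.683, 0.73, 0.0]
force: [-0.1, -0.3, -1.0]
width: -0.3
gripper_force: 0.1
time: 54.85
ee_pos: [628.4, 97.9, 124.7]
tcp_rot: [0.0, 0.683, 0.73, 0.0]
force: [-0.6, -0.7, -0.4]
width: -0.3
gripper_force: 0.2
time: 55.1
ee_pos: [628.8, 97.9, 124.4]
tcp_rot: [-0.003, 0.683, 0.73, -0.003]
force: [-7.9, -0.0, 4.5]
width: -0.0
gripper_force: 4.2
scene off [257. 227.] darkfrac 0.0
scene on [235. 237.] darkfrac 0.98
side off [305. 172.] darkfrac 0.0
side on [324. 170.] darkfrac 0.86
```

At the stop (8 N), with the ball at the predicted "on" spot in both views. Backing away and checking everything.

```bash
python3 -m handwheel '[0,-0.3,0,0,0,0,255,0,-0.4,0,0,0,0,255,0,-0.2,-0.5,0,0,0,255,0,0,-0.6,0,0,0,255,0,0,-0.6,0,0,0,255,0,0,0,0,0,0,255,0,0,0,0,0,0,255]'; python3 -m handwheel '[-0.5,0,0,0,0,0,255,-0.5,0,0,0,0,0,255,-0.5,0,0,0,0,0,255,-0.5,0,0,0,0,0,255,0,0,0,0,0,0,255,0,0,0,0,0,0,255]'
python3 - <<'E'
from h import *
ball()
s,c,im=wrist("w50"); print(s['ee_pos'].round(1))
for y in (-67.5,-22.5,22.5):
    W=np.array([626.6,-54.0])+np.array([-.0663,.9978])*y
    u=proj(c,[*W,130]); d=dot(im,u,7,60); print("dot",plane(c,d,130).round(1))
B=cam("side"); sd=vision.snapshot("side")[:,:,::-1]
m=(sd.max(2)<42).astype(np.uint8); k=np.zeros_like(m); k[283:400,255:350]=m[283:400,255:350]
ct=max(cv2.findContours(k,0,2)[0],key=cv2.contourArea); print("mat",rect(B,cv2.convexHull(ct),3))
inside=cv2.fillConvexPoly(np.zeros_like(m),cv2.convexHull(ct),1)
g=((sd.max(2)>50)&(inside>0)).astype(np.uint8); g=cv2.morphologyEx(g,cv2.MORPH_OPEN,np.ones((3,3)))
ct2=max(cv2.findContours(g,0,2)[0],key=cv2.contourArea); print("cover",rect(B,cv2.convexHull(ct2),14))
for ce,st in blobs(sd.min(2)>165,40):
    if 200<ce[0]<300 and 200<ce[1]<330: print("jar cap",ce,st.tolist(),plane(B,ce,76).round(1))
E
```

```text
time: 56.08
ee_pos: [542.5, 92.1, 295.0]
tcp_rot: [0.001, 0.683, 0.73, 0.001]
force: [0.1, -0.0, -0.5]
width: -0.1
gripper_force: 0.0
time: 56.82
ee_pos: [554.4, -106.9, 292.6]
tcp_rot: [-0.002, 0.684, 0.73, -0.001]
force: [0.2, -0.4, 0.2]
width: -0.1
gripper_force: 0.0
scene off [257. 227.] darkfrac 0.0
scene on [235. 237.] darkfrac 0.9
side off [305. 172.] darkfrac 0.0
side on [324. 170.] darkfrac 0.82
[ 554.9 -106.1  293.5]
dot [ 631.3 -122.   130. ]
dot [627.3 -76.9 130. ]
dot [624.9 -31.7 130. ]
mat ((490.4270324707031, -338.46630859375), (138.66664123535156, 249.43849182128906), 1.7208067178726196)
cover ((491.40447998046875, -343.21435546875), (82.56560516357422, 193.00070190429688), 1.4697879552841187)
jar cap [257.2 233.9] [249, 229, 16, 10, 109] [431.7 -60.1  76. ]
```

```bash
python3 -c "from plant import manip; print(manip.job_done())"
```

```text
the job is handed in; nothing more can be done
None
```

The job is handed in, with no verdict shown. At my last check the one jar stood in the tray, the cover lay flat and centred on the mat, all three probes were fully home in wells 0–2, and the lever was fully over to on.

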